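# Slide the tube rack home in the reader's docking bay and latch it

## Robot

A 7-joint arm with a two-finger parallel gripper is mounted at the origin on a cart in front of the work surface, level with it; the furniture and walls round the work are solid. World frame = base frame: x ahead of the robot, y to its left, z up, the work surface at z = 0. Lengths are in m, angles in rad, forces in N, time in s.
With the tool pointing down it reaches from about 0.4 to 0.875 m from the base axis. Payload 6.5 kg.
Tool frame: the origin (TCP) lies on the front face of the gripper's body, between the roots of the fingers; the fingertips stand 73 mm ahead of it and the grasp point (between the pads) lies bot.hold_point_z ahead of it (bot.hold_point_z is the distance from the TCP to the grasp point, in m); z points along the fingers, y is the direction in which the jaws open and shut (so a half turn about z gives the same grasp; the last joint's range is limited). The gripper opens to 85 mm and grips with 20 to 120 N. Pads are 22 mm wide; open, the fingers measure 114 mm over their backs; the gripper's body (76 mm by 85 mm) begins 54 mm behind the grasp point. The pads swing forward as they close: fully open they stand 13 mm farther back than shut.
Start: joints at [-1.227, 0.536, -0.004, 1.538, 0.003, 1.067, -0.071], TCP at [0.259, 0.596, 0.304] pointing down, gripper open.
Joint ranges: [-2.7, 2.7], [-0.37, 2.16], [-1.27, 1.26], [0.24, 2.4], [-1.31, 4.45], [0.19, 1.91], [-2.76, 2.76]. Speed limits (rad/s): [2.39, 2.39, 3.14, 3.14, 3.14, 3.14, 3.14].

## Interface

Orientations are given as [roll, pitch, yaw] about the fixed x, y, z axes, in that order (R = Rz(yaw) Ry(pitch) Rx(roll)).
In Python, from station import telemetry, viewer, ticket, bot gives the robot as it stands. The module is installed in compiled form; this text tells all that it offers.
- The arm moves only by the tool play_rows, never from a script. Its argument "targets" is a list that holds one entry, the list of rows, each a list of 4 numbers: the shift along the tool's x, y, z in m, then the turn about the tool's z in degrees. In form: [[[x, y, z, roll], ...]]. A call has 1 to 20 rows; each row is the pose to reach, as a shift and turn from the pose commanded when the call began, along the tool's axes at that moment; what a row does not reach only later rows make up. A row lasts 1/10 s, in which the tool goes at most 50 mm and 8.59 degrees, less where a joint would pass 70% of its speed; a pose out of reach is approached as far as the arm can. A call with a gripper value outside its range is refused whole. "claw" is the closure in counts, from 0 (fully open) to 255 (shut), set as the call begins (left out, the last holds). The fingers move at their own pace and stop on an object; "newtons" is the grip in N (left out, the last holds). Time passes only in rows, so rows that repeat a pose let the fingers close. It gives the time, the measured TCP pose, the force and the opening at its end, in the units of the state.
- telemetry.read_state(): the state, without advancing time (a new reading comes with each control period).
- viewer.camera(name): name is "side" or "top" or "wrist"; returns the picture (480x640x3 uint8, red, green, blue); there is no depth.
- viewer.get_calibration(name): a dict with "camera_matrix" (3x3 intrinsics, pixels), "k1" (the pictures are not rectified: a ray, as slopes to the right and down, at radius r is drawn at 1 + k1 r^2 times it, then the intrinsics apply), "T" (4x4, takes a point from camera to world coordinates). Camera axes: x right, y up, looking along -z (the intrinsics and any distortion apply to the point x, -y, -z); pixel columns grow to the right and rows downward; lengths in m; the calibration is good to about 2 mm. A picture is of the moment at which its call begins: read the wrist's pose just before it. get_calibration takes no time and is no camera call; for the wrist camera it gives the pose at the moment of the call.
- ticket.close_job(): hands the job in, once; it reports no verdict.
The state is a dict: "clock": time; "joints": joint angles; "joint_velocities": joint speeds; "joint_torque": joint torques, N m; "tcp_pos": TCP position; "orientation": TCP orientation; "wrist_force": force on the tool from outside, world axes, zero at the start; "ft_torque": the same for the moment, N m; "finger_gap": finger opening in m.
Only numpy, scipy, OpenCV 4.12 (cv2) and the standard library are available. Lean on these libraries where they do the work, as an engineer would, in place of code of your own. Each camera call takes 0.05 s, during which the arm holds its last target.

## Task

Load the rack reader: push the blue tube rack that stands before the reader's open docking bay along the bench, in between the two rails, until it is fully home against the rubber buffers and has pressed in the brass switch pin; then swing the latch arm with the red sleeve fully shut behind it. The tubes hold samples, so push gently and never lift or tip the rack, and leave everything else on the bench where it is.

Things in the scene. Friction and masses are not known exactly. Their poses are not given: they have to be found in the camera images.
- rack: Blue rack of capped tubes, loose, about 0.26 kg; 66 mm wide (own x), 152 mm long (own y). Origin at the centre of its underside, z up. Foot plate and top plate 66 x 152 mm, 4 mm thick, top plate 34 to 38 mm high, joined by an upright plate at either end; tubes rise to 66 mm. Starts outside the mouth, 25 mm off the lane's middle line and 0.3 rad askew. Either end may go in first.
- rack_end_a (a point): Middle of the outer face of the rack's upright end plate at its own +y end, 74 mm from the rack's origin, 18 mm above the bench. The plate is 62 mm wide, 4 mm thick, between the foot and top plates, whose edges stand 2 mm proud of it: the end to push on.
- rack_end_b (a point): The same at the rack's own -y end.
- bay: Rack reader with docking bay, screwed down, slightly turned each time. Origin on the bench in the lane's middle at the stop; own +y runs out along the lane to the open mouth (to the robot's left), x across, z up. The lane has no floor: the rack slides on the bench. White housing 132 x 120 x 110 mm high behind the stop. With the rack home its origin is at x = 0, y = 74 mm of this frame, y axes in line.
- bay_stop (a point): Middle of the stop: point between the tips of the two rubber buffers, 20 mm above the bench, at the bay's x = y = 0. The buffers meet the rack's inner end plate.
- bay_mouth (a point): Middle of the mouth, on the bench, at x = 0, y = 148 mm of the bay. Aluminium rails 28 mm high, 10 mm thick, inner faces at x = +/-34.5 mm from y = 0 to 108 mm, then flaring to x = +/-53 mm at y = 148 mm. Foot flanges 4 mm thick outside them out to |x| = 75 mm. With the rack home its outer end plate is here too.
- plunger (a joint): Brass switch pin between the buffers, 20 mm above the bench: 0 sprung out (7 mm proud of the buffers), about 0.007 m when the rack touches the buffers. Light spring, about 0.5 N at full travel, too weak to push the rack back.
- latch (a joint): Latch arm on a post beside the mouth, on the robot's side: 0 wide open, 2.1 rad shut (hinge stop). Starts at 0 to 0.35, stays where left (friction 0.06 N m). At value q it points from point latch_post along (cos(2.1 - q), sin(2.1 - q)) in the bay's x, y: shut, along +x across the lane, its rubber pad 1.5 mm behind the rack's end plate. Pushed on its outer face it swings in.
- latch_post (a point): The latch's upright hinge axis, 19 mm above the bench, at x = -64 mm, y = 160 mm of the bay; post and hub 17 mm thick, up to 38 mm high.
- latch_tip (a point): Centre of the rounded tip of the latch arm, 86 mm from the post axis, 19 mm above the bench. The arm is 11 mm thick, 11 to 27 mm above the bench, with a red sleeve on its outer half and the rubber pad (6 mm proud) on the inner face, 62 mm from the post.
- beaker: Glass beaker, 46 mm across, 58 mm high, some brown liquid in it, standing loose beyond the rack. Origin under its centre. Bystander.
- vial_a: Sample vial with a white cap and red band, 27 mm across, 72 mm high, standing loose beyond the reader; origin under its centre. Bystander.
- vial_b: Sample vial with a white cap and green band, 27 mm across, 72 mm high; origin under its centre. Bystander.
- vial_c: Sample vial with a black cap, 22 mm across, 58 mm high; origin under its centre. Bystander.
- tape: Yellow roll of tape lying flat, 59 mm across, 19 mm high; origin under its centre. Bystander at the left.
- marker: Black marker pen lying at the left, 138 mm long, 11 mm thick; origin under its centre, own y along it. Bystander.
- the_hand_meter: Blue and grey hand-held meter lying fixed on the bench just beyond the rack's way (farther from the robot), about 190 mm long away from the robot, 90 mm wide, 50 mm high; origin under its centre, its near edge about 95 mm nearer the robot. Keep the gripper clear of it.
Mind the look-alikes: they are no part of the job. There is more than one size of the rack; the job needs the larger.

How it is judged:
On the way, in this order (a step that is already met when the one before it is completed fails the run):
1. the rack stands in the lane, home against the buffers to within 8 mm (y of rack in the frame of bay between 0.06 and 0.082 m and x of rack in the frame of bay between -0.006 and 0.006 m), for 0.2 s.
2. the latch arm is swung shut behind it (value of joint latch above 2.03 rad), for 0.2 s.
At the end, for the whole second after the job is handed in: The rack stands at rest on the bench between the rails, home against the buffers to within 4 mm and in line with the lane, the switch pin pressed in by at least 3 mm, and the latch arm shut behind it (within 0.07 rad of its hinge stop) (y of rack in the frame of bay between 0.07 and 0.078 m and x of rack in the frame of bay between -0.005 and 0.005 m and angle between the y axis of rack and the y axis of bay, either way round below 0.05 rad and height (world z) of rack below 0.004 m and angle between rack's own z axis and vertical below 0.05 rad and value of joint plunger above 0.003 m and value of joint latch above 2.03 rad and linear speed of rack below 0.01 m/s); the robot touches nothing.
It fails at once if the rack is lifted off the bench (height (world z) of rack above 0.01 m).
It fails at once if the rack is tipped (angle between rack's own z axis and vertical above 0.15 rad).
It fails at once if the fingers ram the rack (more than 40 N) (contact force between the fingers and rack above 40 N).
It fails at once if a bystander is moved by more than 20 mm (distance of any of beaker, vial_a, vial_b, vial_c, tape, marker from where it was at the start of the episode above 0.02 m).
It also fails if it takes over 72 s, if anything falls off the work surface, if the arm or the gripper's body presses on something with over 40 N, if the wrist force passes 120 N, or if a joint passes its speed limit or range.

## Working session

There is one attempt and no reset: what is moved stays moved. The work goes in short steps, Python scripts to look and compute and a tool call to move; the robot and the scene stay as the last step left them, time stands still between calls to the robot, and variables do not carry over. Pictures are saved under pics/ and viewed, and the job is handed in when it is done.

Besides the shell and the picture viewer there is one more tool, called after "Emit:" by a JSON object that holds its "method" and its "body". play_rows: Moves the arm, as the interface text tells. Its arguments: {"type":"object","properties":{"targets":{"type":"array","items":{"type":"array","items":{"type":"array","items":{"type":"number"}}}},"claw":{"type":"number"},"newtons":{"type":"number"}},"required":["targets"]}

```bash
mkdir -p pics
cat > h.py <<'E'
import numpy as np, cv2
from station import telemetry, viewer, ticket, bot
def snap(n,f):
    im=viewer.camera(n); cv2.imwrite('pics/'+f,im[:,:,::-1]); return im
def proj(n,P,c=None):
    c=c or viewer.get_calibration(n);T=np.array(c['T']);K=np.array(c['camera_matrix'])
    p=(np.atleast_2d(P)-T[:3,3])@T[:3,:3]; s=np.c_[p[:,0],-p[:,1]]/(-p[:,2:3])
    r2=(s**2).sum(1,keepdims=True); s=s*(1+c['k1']*r2)
    return s@np.array([[K[0,0],0],[0,K[1,1]]])+K[:2,2]
def ray(n,uv,z,c=None):
    c=c or viewer.get_calibration(n);T=np.array(c['T']);K=np.array(c['camera_matrix'])
    uv=np.atleast_2d(np.array(uv,float)); d=(uv-K[:2,2])/[K[0,0],K[1,1]]; s=d.copy()
    for _ in range(30): s=d/(1+c['k1']*(s**2).sum(1,keepdims=True))
    D=np.c_[s[:,0],-s[:,1],-np.ones(len(s))]@T[:3,:3].T
    t=(z-T[2,3])/D[:,2:3]; return T[:3,3]+t*D
E
python3 - <<'E'
from h import *
np.set_printoptions(precision=4,suppress=True)
print(telemetry.read_state(), bot.hold_point_z)
for n in ('side','top','wrist'):
    snap(n,n+'0.png'); print(n,viewer.get_calibration(n))
E
```

```text
{'clock': 0.0, 'joints': array([-1.2272,  0.5372, -0.0044,  1.5389,  0.0026,  1.0673, -0.0712]), 'joint_velocities': array([-0.0015, -0.0022, -0.0003, -0.0008, -0.0011,  0.0007, -0.0006]), 'joint_torque': array([ -0.0011, -58.3403,   1.0479, -25.9109,   0.0122,   0.0094,
         0.    ]), 'tcp_pos': array([0.2588, 0.5957, 0.303 ]), 'orientation': array([-3.1398,  0.0002,  2.7319]), 'wrist_force': array([ 0.2374, -0.0236,  0.3262]), 'ft_torque': array([-0.0331,  0.007 ,  0.0407]), 'finger_gap': 0.08559204387476309} 0.0539
side {'camera_matrix': array([[455.1093,   0.    , 318.6554],
       [  0.    , 455.1093, 236.7109],
       [  0.    ,   0.    ,   1.    ]]), 'k1': -0.006748395263712563, 'T': array([[ 0.9871,  0.0874, -0.1339,  0.4479],
       [-0.159 ,  0.6256, -0.7637, -0.8253],
       [ 0.017 ,  0.7752,  0.6315,  0.727 ],
       [ 0.    ,  0.    ,  0.    ,  1.    ]])}
top {'camera_matrix': array([[612.4979,   0.    , 317.1535],
       [  0.    , 612.4979, 243.5647],
       [  0.    ,   0.    ,   1.    ]]), 'k1': -0.10005524852012145, 'T': array([[ 0.0146,  0.9982, -0.058 ,  0.4864],
       [-0.9999,  0.0142, -0.0078,  0.004 ],
       [-0.007 ,  0.0581,  0.9983,  1.6719],
       [ 0.    ,  0.    ,  0.    ,  1.    ]])}
wrist {'camera_matrix': array([[377.5678,   0.    , 325.7544],
       [  0.    , 377.5678, 243.1127],
       [  0.    ,   0.    ,   1.    ]]), 'k1': -0.04441941193089845, 'T': array([[ 0.3984, -0.8784, -0.2641,  0.1912],
       [ 0.9172,  0.3812,  0.116 ,  0.6252],
       [-0.0013, -0.2884,  0.9575,  0.3732],
       [ 0.    ,  0.    ,  0.    ,  1.    ]])}
```

View pics/top0.png

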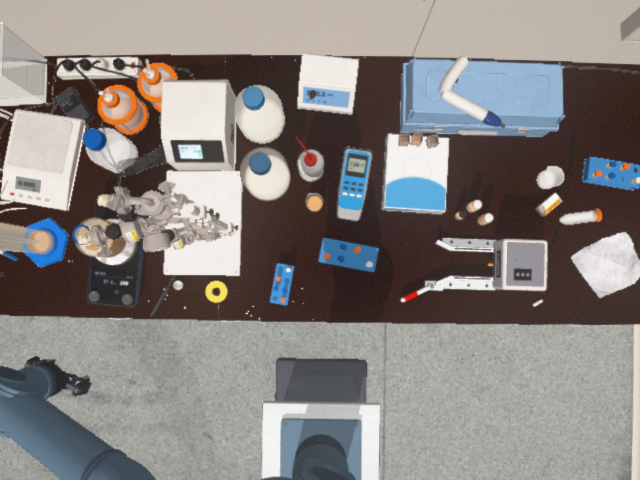

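View pics/side0.png

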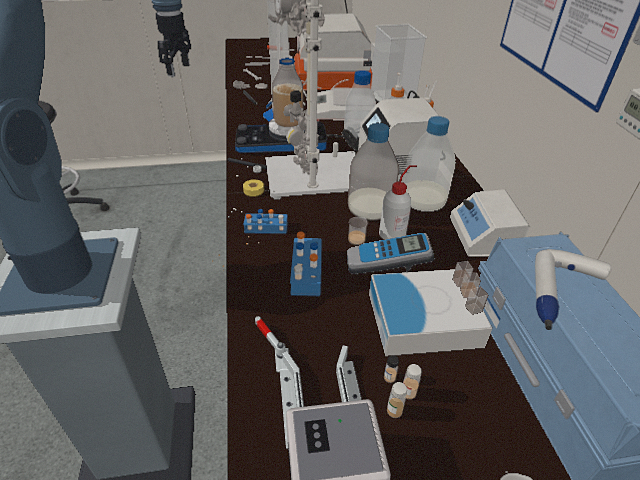

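View pics/wrist0.png

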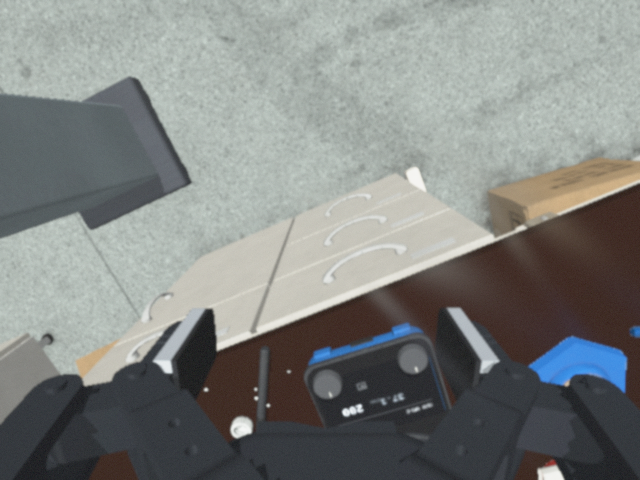

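Run:
```python
import cv2
im=cv2.imread('pics/top0.png')
cv2.imwrite('pics/top0c.png',cv2.resize(im[170:370,180:440],None,fx=3,fy=3,interpolation=cv2.INTER_CUBIC))
```

```text
(no output)
```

View pics/top0c.png

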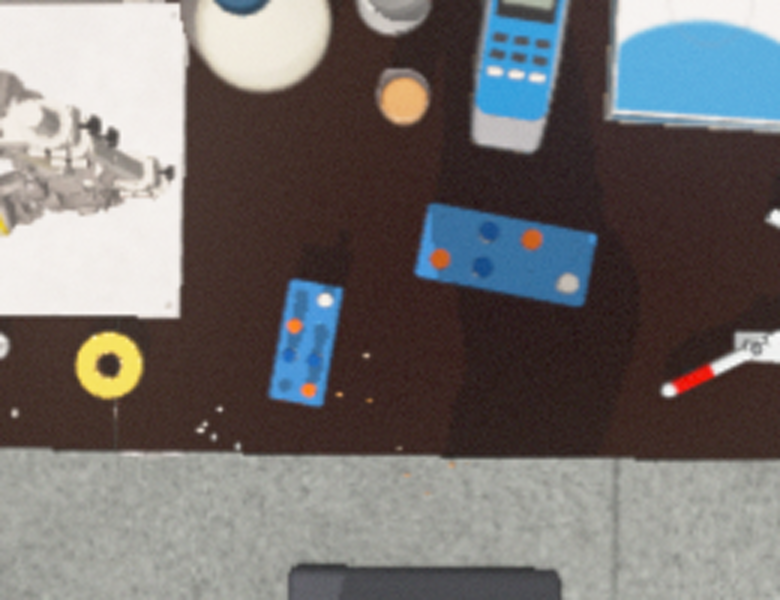

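Rack candidates in the top view: the big blue rack at (348,254) before the mouth, a smaller one at (282,284), and another at the far right at (613,173). I choose (348,254), and the crop shows it is the larger one, in front of the mouth. Next come rough positions, then a closer look with the wrist camera.

Run:
```python
from h import *
np.set_printoptions(precision=4,suppress=True)
c=np.array([(430,204),(597,235),(583,306),(415,277)])/3+[180,170]
P=ray('top',c,0.038);print('rack',P, P.mean(0)); print(np.linalg.norm(np.diff(P,axis=0),axis=1))
d=P[0]+P[3]-P[1]-P[2];print('yaw of +y',np.degrees(np.arctan2(-d[0],d[1])))
s=np.array([(270,398),(322,405),(343,288),(291,280)])/3+[180,170]
Q=ray('top',s,.038);print('small',np.linalg.norm(np.diff(Q,axis=0),axis=1))
print('rails', ray('top',[(437,243),(497,240),(497,289),(430,287)],0.028))
print('latch tip,post',ray('top',[(403.5,299.5),(431,285)],0.027))
print('beaker,meter',ray('top',[(314,203),(338,217),(362,220)],0.0))
```

```text
rack [[ 0.5964  0.0005  0.038 ]
 [ 0.5709 -0.1487  0.038 ]
 [ 0.5075 -0.1368  0.038 ]
 [ 0.5312  0.0129  0.038 ]] [ 0.5515 -0.068   0.038 ]
[0.1513 0.0645 0.1515]
yaw of +y -9.352383181301336
small [0.0466 0.1054 0.0469]
rails [[ 0.588  -0.3061  0.028 ]
 [ 0.5985 -0.4699  0.028 ]
 [ 0.4661 -0.4699  0.028 ]
 [ 0.4694 -0.2878  0.028 ]]
latch tip,post [[ 0.435  -0.2168  0.027 ]
 [ 0.4748 -0.2906  0.027 ]]
beaker,meter [[ 0.695   0.0274  0.    ]
 [ 0.6573 -0.039   0.    ]
 [ 0.65   -0.1049  0.    ]]
```

Run:
```python
from h import *
np.set_printoptions(precision=3,suppress=True)
print(ray('side',[(313,185),(268,190),(283,130),(300,120)],0.01))
print('plate',ray('top',[(165,172),(240,275),(165,273)],0.01))
for z in (.1,.3,.5):print(z,ray('top',[(240,228),(165,250),(140,250),(110,250)],z)[:,:2].tolist())
x=np.array([0.259,0.596,0.303]);yaw=2.732
tx=np.array([np.cos(yaw),np.sin(yaw),0]);ty=np.array([np.sin(yaw),-np.cos(yaw),0])
for t in [(0.42,0.05,.36),(0.53,-.2,.36)]:
    d=np.array(t)-x; print(d@tx,d@ty,-d[2])
```

```text
[[0.621 0.278 0.01 ]
 [0.491 0.269 0.01 ]
 [0.57  0.642 0.01 ]
 [0.64  0.715 0.01 ]]
plate [[0.775 0.44  0.01 ]
 [0.494 0.225 0.01 ]
 [0.496 0.432 0.01 ]]
0.1 [[0.6151075513765818, 0.21599392907442327], [0.5554034385227107, 0.41006556745901407], [0.5544227403041789, 0.4759881621645225], [0.5532270941900489, 0.555811778637618]]
0.3 [[0.5987298719395987, 0.1890172359807735], [0.5466222080672134, 0.3583961818644263], [0.545766288923811, 0.415931119447665], [0.5447227707665627, 0.48559838318272197]]
0.5 [[0.5823521925026155, 0.16204054288712372], [0.5378409776117163, 0.3067267962698385], [0.5371098375434429, 0.35587407673080734], [0.5362184473430764, 0.4153849877278259]]
-0.3651192792678045 -0.4367206337087348 -0.056999999999999995
-0.5655793495982242 -0.6222354854137216 -0.056999999999999995
```

Emit:
{"method": "play_rows", "body": {"targets": [[[-0.365, -0.437, -0.057, 0], [-0.365, -0.437, -0.057, 0], [-0.365, -0.437, -0.057, 0], [-0.365, -0.437, -0.057, 0], [-0.365, -0.437, -0.057, 0], [-0.365, -0.437, -0.057, 0], [-0.365, -0.437, -0.057, 0], [-0.365, -0.437, -0.057, 0], [-0.365, -0.437, -0.057, 0], [-0.365, -0.437, -0.057, 0], [-0.365, -0.437, -0.057, 0], [-0.365, -0.437, -0.057, 0], [-0.365, -0.437, -0.057, 0], [-0.566, -0.622, -0.057, 0], [-0.566, -0.622, -0.057, 0], [-0.566, -0.622, -0.057, 0], [-0.566, -0.622, -0.057, 0], [-0.566, -0.622, -0.057, 0], [-0.566, -0.622, -0.057, 0], [-0.566, -0.622, -0.057, 0]]]}}

```text
clock: 2.15
tcp_pos: [0.5308, -0.2024, 0.3603]
orientation: [-3.14, 0.0, 2.728]
wrist_force: [0.4, -0.2, 0.2]
finger_gap: 0.0854
```

Run:
```python
from h import *
import json
c=viewer.get_calibration('wrist'); snap('wrist','w1.png'); snap('top','top1.png')
json.dump({k:np.array(v).tolist() if k!='k1' else v for k,v in c.items()},open('w1.json','w'))
s=telemetry.read_state();print(s['clock'],s['tcp_pos'],s['orientation'],s['wrist_force'])
```

```text
2.25 [ 0.53037057 -0.19864997  0.36018828] [ 3.14118592e+00 -1.55375485e-03  2.73234538e+00] [0.71374134 0.24136748 0.62565692]
```

View pics/w1.png

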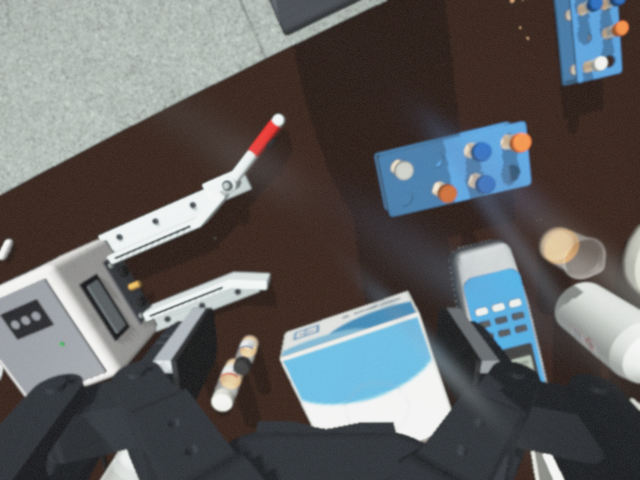

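Run:
```python
from h import *
import json
c=viewer.get_calibration('wrist'); im=snap('wrist','w2.png')
json.dump({k:np.array(v).tolist() if k!='k1' else v for k,v in c.items()},open('w2.json','w'))
b=im[:,:,::-1]
cv2.imwrite('pics/w2r.png',cv2.resize(b[110:225,365:545],None,fx=4.4,fy=4.4,interpolation=cv2.INTER_CUBIC))
cv2.imwrite('pics/w2b.png',cv2.resize(b[105:335,80:300],None,fx=2.6,fy=2.6,interpolation=cv2.INTER_CUBIC))
```

```text
(no output)
```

View pics/w2r.png

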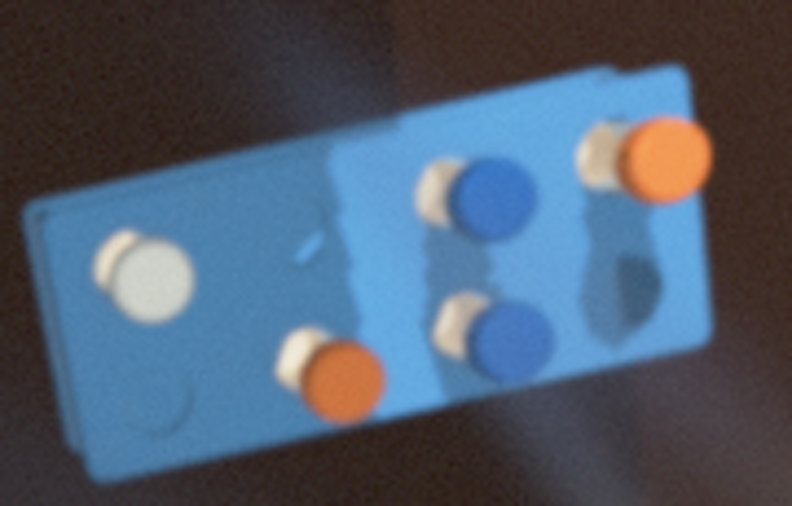

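View pics/w2b.png

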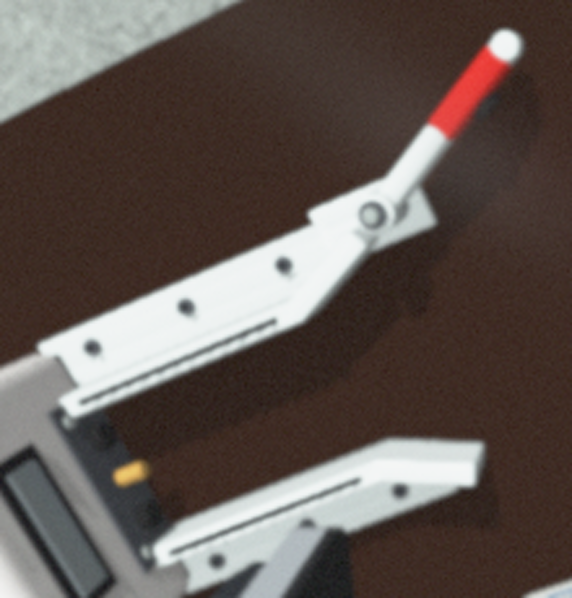

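```bash
cat > fit.py <<'E'
from h import *
import json,sys
from scipy.optimize import least_squares
np.set_printoptions(precision=4,suppress=True)
c=json.load(open('w2.json'))
def tr(p,L): 
    L=np.atleast_2d(np.array(L,float)); a=p[2]
    return np.c_[p[0]+L[:,0]*np.cos(a)-L[:,1]*np.sin(a),p[1]+L[:,0]*np.sin(a)+L[:,1]*np.cos(a),L[:,2]]
o=np.array([80,105])
# bay
L=[(-.064,.160,.038),(0,.007,.020)]
uv=np.array([(373,215),(143,471)])/2.6+o
f=lambda p:(proj('wrist',tr(p,L),c)-uv).ravel()
r=least_squares(f,[.54,-.43,0],x_scale=[.01,.01,.1]);bay=r.x;print('bay',bay,np.degrees(bay[2]),r.fun)
# rack: top plate corners(z .038): local (+x,+y)...
Lr=[(-.033,.076,.038),(-.033,-.076,.038),(.033,-.076,.038),(.033,.076,.038)]
uvr=np.array([(687,64),(40,205),(98,483),(714,340)])/4.4+[365,110]
g=lambda p:(proj('wrist',tr(p,Lr),c)-uvr).ravel()
r=least_squares(g,[.55,-.07,-.15],x_scale=[.01,.01,.1]);rack=r.x;print('rack',rack,np.degrees(rack[2]),r.fun)
R=lambda a:np.array([[np.cos(a),-np.sin(a)],[np.sin(a),np.cos(a)]])
print('rack in bay',(rack[:2]-bay[:2])@R(bay[2]),rack[2]-bay[2])
tip=ray('wrist',np.array([(507,43)])/2.6+o,.027,c)[0]
t=(tip[:2]-bay[:2])@R(bay[2])-[-.064,.16];print('tip rel post',t,np.linalg.norm(t),'q',2.1-np.arctan2(t[1],t[0]))
im=cv2.imread('pics/w2.png')
S=3
def draw(name,im,cal,crop,out,S):
    x0,y0,x1,y1=crop;big=cv2.resize(im[y0:y1,x0:x1],None,fx=S,fy=S,interpolation=cv2.INTER_CUBIC)
    def pl(p,L,col,closed=False):
        q=(proj(name,tr(p,L),cal)-[x0,y0])*S
        cv2.polylines(big,[q.round().astype(int)],closed,col,1)
    for s in(-1,1):
        for w in(.0345,.0445):
            k=w-.0345
            pl(bay,[(s*w,0,.028),(s*w,.108,.028),(s*(.053+k),.148,.028)],(0,0,255))
        pl(bay,[(s*.0345,0,.0),(s*.0345,.108,.0),(s*(.053),.148,.0)],(0,255,255))
        pl(bay,[(s*.075,0,.004),(s*.075,.148,.004)],(0,255,0))
    pl(bay,[(0,0,.02),(0,.007,.02)],(255,0,255))
    pl(rack,Lr,(0,0,255),True); pl(rack,[(a,b,0) for a,b,_ in Lr],(0,255,255),True)
    pl(rack,[(0,.076,.038),(0,-.076,.038)],(0,255,0))
    cv2.imwrite(out,big)
if __name__=='__main__':
    draw('wrist',im,c,(80,105,346,305),'pics/ov_b.png',3)
    draw('wrist',im,c,(365,110,545,225),'pics/ov_r.png',4.4)
    t=cv2.imread('pics/top1.png'); draw('top',t,None,(300,215,560,320),'pics/ov_t.png',3)
E
python3 fit.py
```

```text
bay [ 0.5333 -0.4527 -0.0246] -1.4107229321697996 [-0.825   0.8791  0.9643 -1.156 ]
rack [ 0.553  -0.0657 -0.1807] -10.353401886365889 [ 0.7599 -0.7099  0.1757  1.0545 -1.122  -0.5713  0.1611  0.2965]
rack in bay [0.0102 0.3873] -0.15607919169952494
tip rel post [-0.0412  0.0768] 0.08715192065540588 q 0.03742229946997755
```

View pics/ov_b.png

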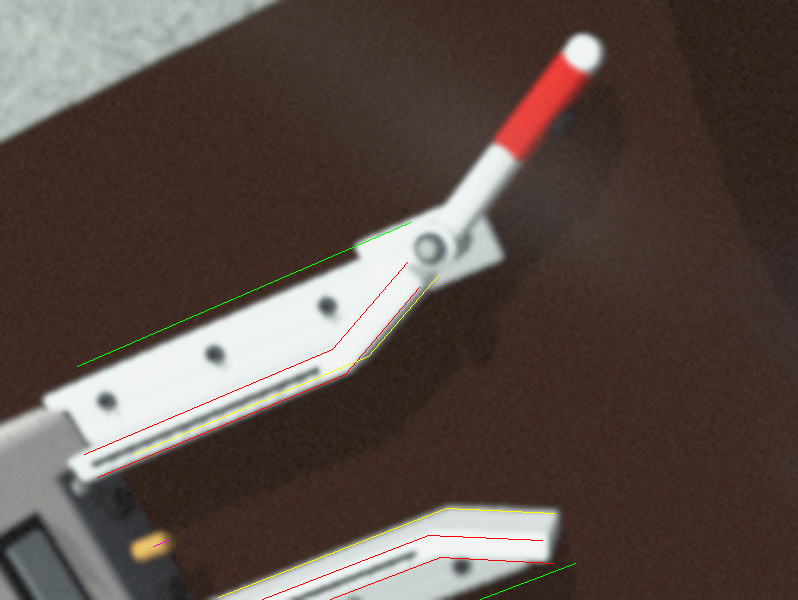

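View pics/ov_r.png

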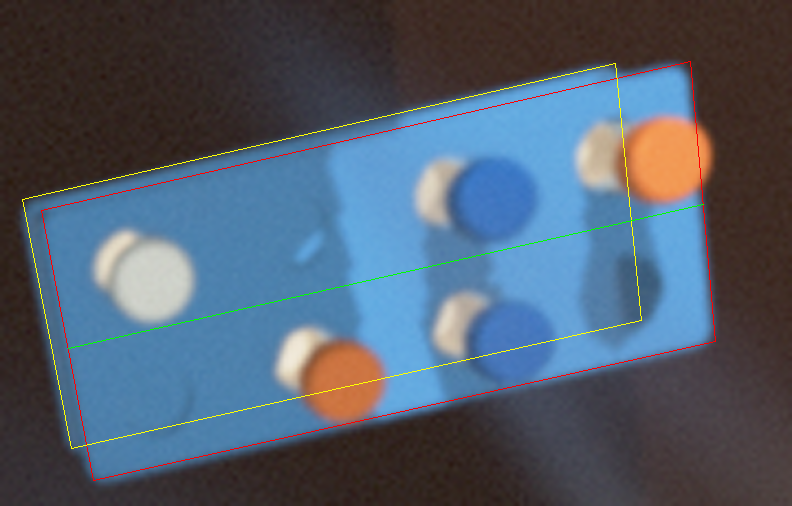

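View pics/ov_t.png

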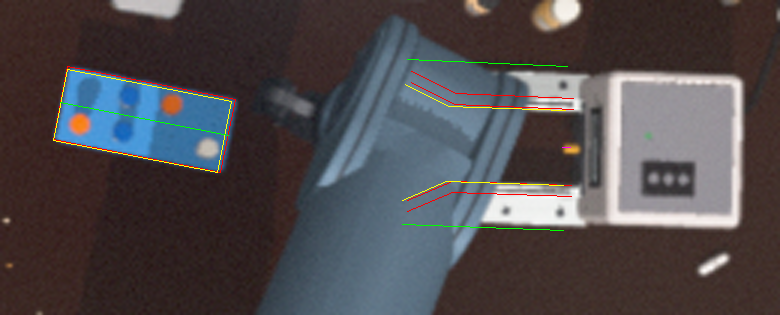

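```bash
sed -i 's/^if __name__.*/if __name__=="__main__":\n    t=cv2.imread("pics\/top0.png"); draw("top",t,None,(395,220,560,310),"pics\/ov_t0.png",4.8)/' fit.py; python3 fit.py >/dev/null
python3 - <<'E'
import cv2
im=cv2.imread('pics/top0.png');cv2.imwrite('pics/t0b.png',cv2.resize(im[220:310,395:560],None,fx=4.8,fy=4.8,interpolation=cv2.INTER_CUBIC))
E
```

```text
(no output)
```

View pics/ov_t0.png

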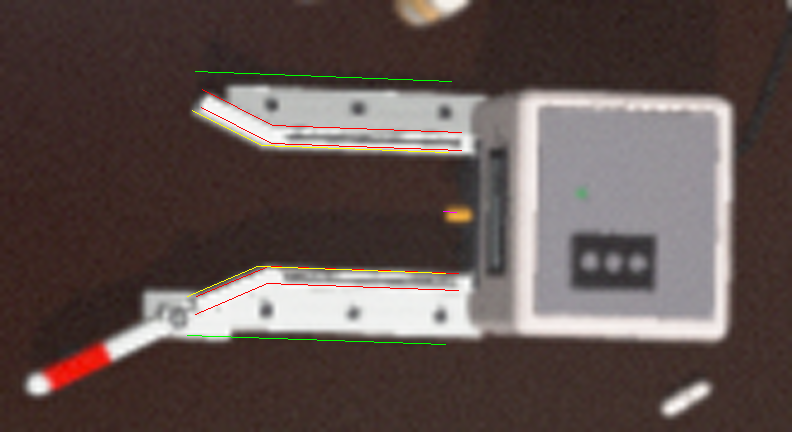

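View pics/t0b.png

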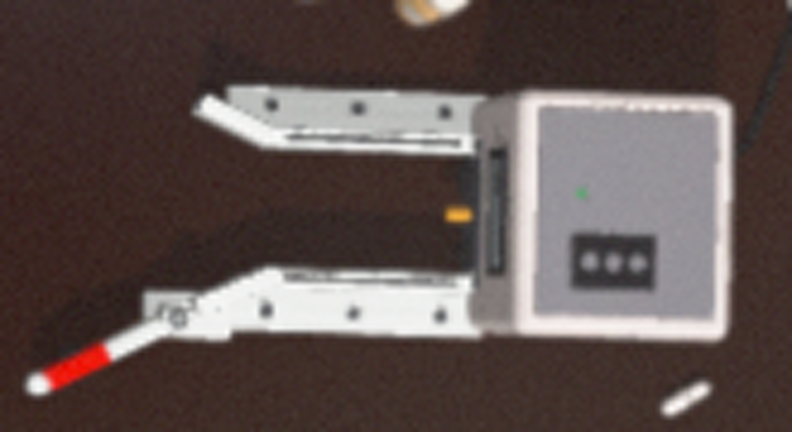

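```bash
cat > fit2.py <<'E'
import fit; from fit import *
Lt=[(.0345,.108,.028),(-.0345,.108,.028),(-.064,.16,.038),(0,.007,.02),(-.0345,0,.028)]
ut=np.array([(268,148),(272,268),(178,317),(446,214),(470,277)])/4.8+[395,220]
Lw=[(-.0345,.108,.028),(-.064,.16,.038),(.0345,.108,0),(0,.007,.02)]
uw=np.array([(350,373),(430,247),(447,509),(167,541)])/3+[80,105]
ct=viewer.get_calibration('top')
wt=2.7;ww=1.15
f=lambda p:np.r_[((proj('top',tr(p,Lt),ct)-ut)*wt).ravel(),((proj('wrist',tr(p,Lw),c)-uw)*ww).ravel()]
r=least_squares(f,fit.bay,x_scale=[.01,.01,.1]);fit.bay=bay=r.x
print('bay',bay,'\n',r.fun.reshape(-1,2))
Rt=[(-.033,.076,.038),(-.033,-.076,.038),(.033,-.076,.038),(.033,.076,.038)]
urt=np.array([(415,277),(583,306),(597,235),(430,204)])/3+[180,170]
g=lambda p:np.r_[((proj('top',tr(p,Rt),ct)-urt)*wt).ravel(),((proj('wrist',tr(p,Lr),c)-uvr)*ww).ravel()]
r=least_squares(g,fit.rack,x_scale=[.01,.01,.1]);fit.rack=rack=r.x
print('rack',rack,'\n',r.fun.reshape(-1,2))
print('rack in bay',(rack[:2]-bay[:2])@R(bay[2]),rack[2]-bay[2])
draw("top",cv2.imread("pics/top0.png"),None,(395,220,560,310),"pics/ov2_t.png",4.8)
draw('wrist',im,c,(80,105,346,305),'pics/ov2_b.png',3)
for n,p in (('mouth',(0,.148,0)),('post',(-.064,.16,0))): print(n,tr(bay,p))
E
python3 fit2.py
```

```text
bay [ 0.5333 -0.4527 -0.0246] -1.4107229321697996 [-0.825   0.8791  0.9643 -1.156 ]
rack [ 0.553  -0.0657 -0.1807] -10.353401886365889 [ 0.7599 -0.7099  0.1757  1.0545 -1.122  -0.5713  0.1611  0.2965]
rack in bay [0.0102 0.3873] -0.15607919169952494
tip rel post [-0.0412  0.0768] 0.08715192065540588 q 0.03742229946997755
bay [ 0.5323 -0.4533 -0.0238] 
 [[ 2.3818 -1.9897]
 [-1.7246 -0.3596]
 [ 0.2422 -0.0407]
 [-0.8008 -0.6911]
 [-6.0838 -1.562 ]
 [-3.1357 -0.3215]
 [-1.9974  0.6566]
 [-1.3768 -0.8792]
 [-0.6352 -0.9312]]
rack [ 0.5523 -0.0668 -0.1743] 
 [[-0.8918 -1.7912]
 [-0.8968  0.9386]
 [-1.3065 -0.7335]
 [-1.8805 -1.5577]
 [-0.7837 -1.646 ]
 [-1.3357  1.523 ]
 [-2.3136 -0.4725]
 [-0.9341 -0.511 ]]
rack in bay [0.0107 0.3869] -0.15049612848787244
mouth [[ 0.5359 -0.3053  0.    ]]
post [[ 0.4722 -0.2918  0.    ]]
```

View pics/ov2_t.png

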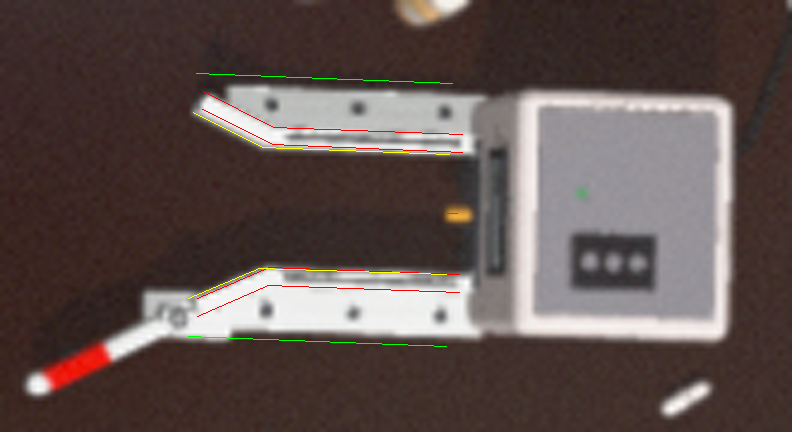

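View pics/ov2_b.png

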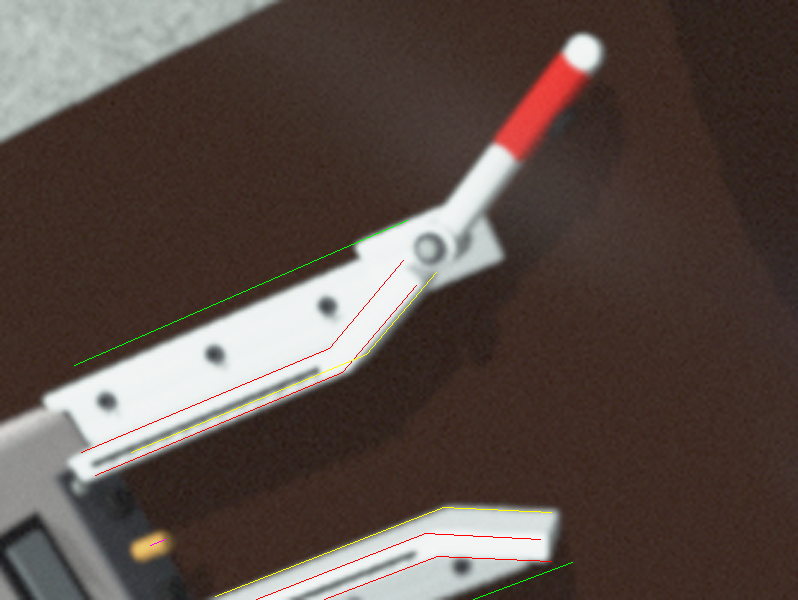

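Run:
```python
from h import *
np.set_printoptions(precision=3,suppress=True)
s=np.array([(270,398),(322,405),(343,288),(291,280)])/3+[180,170]
print('small',ray('top',s,.03))
im=cv2.imread('pics/side0.png')[60:260,200:420]
b=cv2.resize(im,None,fx=3,fy=3)
for z in (0.02,.1,.2,.3,.4,.5):
    p=proj('side',ray('top',[(240,228)],z))[0]; q=((p-[200,60])*3).astype(int); print(z,p)
    cv2.circle(b,tuple(int(v) for v in q),3,(0,0,255),-1)
cv2.imwrite('pics/st.png',b)
x=np.array([0.53,-.2,.36]);yaw=2.732
tx=np.array([np.cos(yaw),np.sin(yaw),0]);ty=np.array([np.sin(yaw),-np.cos(yaw),0])
for t in [(.571,.0396,.2)]:
    d=np.array(t)-x; print(d@tx,d@ty,-d[2])
```

```text
small [[0.422 0.141 0.03 ]
 [0.416 0.094 0.03 ]
 [0.521 0.077 0.03 ]
 [0.527 0.124 0.03 ]]
0.02 [315.87  191.896]
0.1 [314.463 169.19 ]
0.2 [312.498 137.476]
0.3 [310.26  101.345]
0.4 [307.687  59.815]
0.5 [304.699  11.598]
0.057808668017281524 0.23610869933585193 0.15999999999999998
```

View pics/st.png

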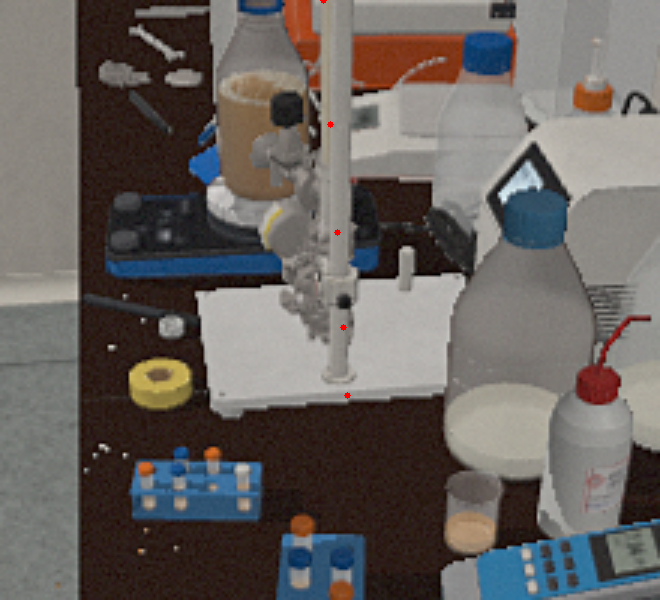

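Emit:
{"method": "play_rows", "body": {"targets": [[[0.058, 0.236, 0.16, 76.5], [0.058, 0.236, 0.16, 76.5], [0.058, 0.236, 0.16, 76.5], [0.058, 0.236, 0.16, 76.5], [0.058, 0.236, 0.16, 76.5], [0.058, 0.236, 0.16, 76.5], [0.058, 0.236, 0.16, 76.5], [0.058, 0.236, 0.16, 76.5], [0.058, 0.236, 0.16, 76.5], [0.058, 0.236, 0.16, 76.5], [0.058, 0.236, 0.16, 76.5], [0.058, 0.236, 0.16, 76.5]]], "claw": 145, "newtons": 40}}

```text
clock: 3.5
tcp_pos: [0.5709, 0.0405, 0.201]
orientation: [-3.141, -0.001, 1.4]
wrist_force: [-0.6, -0.5, 0.1]
finger_gap: 0.037
```

Run:
```python
from h import *
np.set_printoptions(precision=4,suppress=True)
c=viewer.get_calibration('wrist'); s=telemetry.read_state(); snap('wrist','w3.png'); snap('side','s3.png')
print(s['clock'],s['tcp_pos'],s['orientation'],s['wrist_force'],s['finger_gap'],s['joints'])
```

```text
3.5 [0.5709 0.0405 0.201 ] [-3.1414 -0.0008  1.4002] [-0.6303 -0.4529  0.1209] 0.03700525999273527 [-0.6453  0.6354  0.6857  1.8578 -0.5306  0.8391  0.1401]
```

View pics/w3.png

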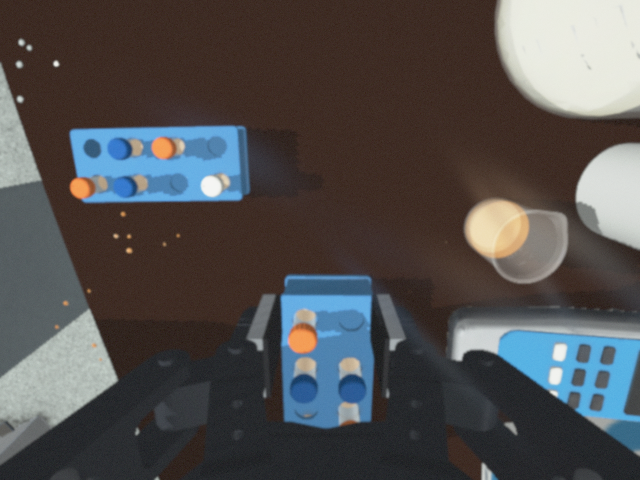

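View pics/s3.png

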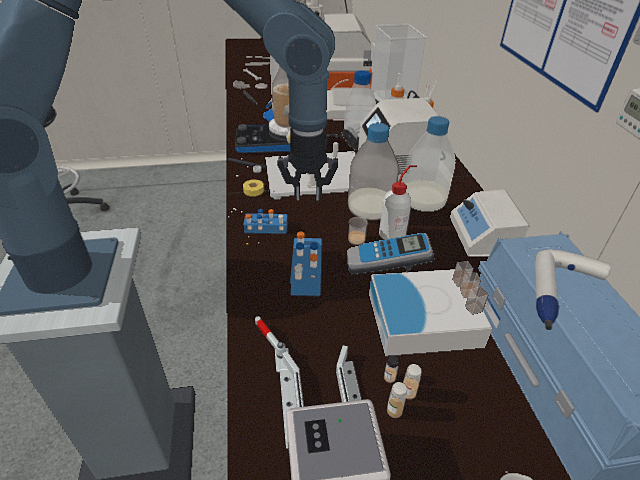

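Run:
```python
from h import *
np.set_printoptions(precision=4,suppress=True)
P=ray('wrist',[(286,277),(371,276)],0.004);Q=ray('wrist',[(283,293),(371,292)],.038);print(P,Q)
s=telemetry.read_state();y=s['orientation'][2];tx=np.array([np.cos(y),np.sin(y)]);ty=np.array([np.sin(y),-np.cos(y)])
for p in np.r_[P,Q]: print((p[:2]-s['tcp_pos'][:2])@tx,(p[:2]-s['tcp_pos'][:2])@ty)
```

```text
[[0.5352 0.0119 0.004 ]
 [0.5989 0.0017 0.004 ]] [[0.537  0.0138 0.038 ]
 [0.5954 0.0043 0.038 ]]
-0.033773027015732315 -0.030514882495346667
-0.03294983146112453 0.03405479292401356
-0.03168001220228948 -0.029032340363407218
-0.030938529923261078 0.03011093812030316
```

Emit:
{"method": "play_rows", "body": {"targets": [[[0, 0, 0.04, 0], [0, 0, 0.08, 0], [0, 0, 0.1, 0], [0, 0, 0.116, 0], [0, 0, 0.116, 0], [0, 0, 0.116, 0]]]}}

```text
clock: 4.2
tcp_pos: [0.5717, 0.0395, 0.0856]
orientation: [3.141, -0.0, 1.397]
wrist_force: [0.1, 0.6, 0.1]
finger_gap: 0.0367
```

Run:
```python
from h import *
np.set_printoptions(precision=4,suppress=True)
im=snap('wrist','w4.png'); b=snap('side','s4.png')
cv2.imwrite('pics/s4c.png',cv2.resize(b[150:310,220:440,::-1],None,fx=3.5,fy=3.5,interpolation=cv2.INTER_CUBIC))
```

View pics/w4.png

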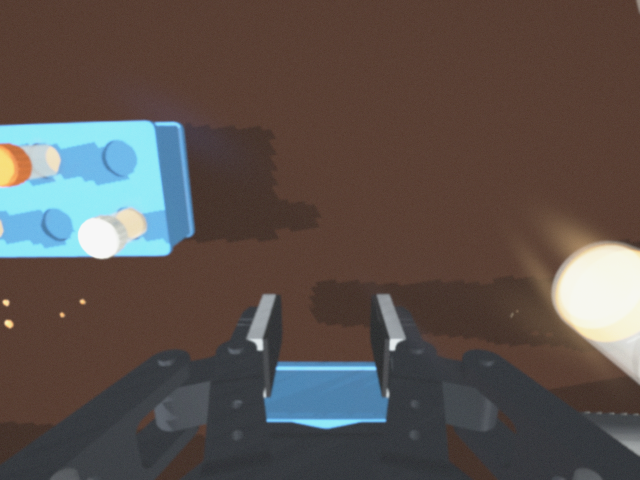

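View pics/s4c.png

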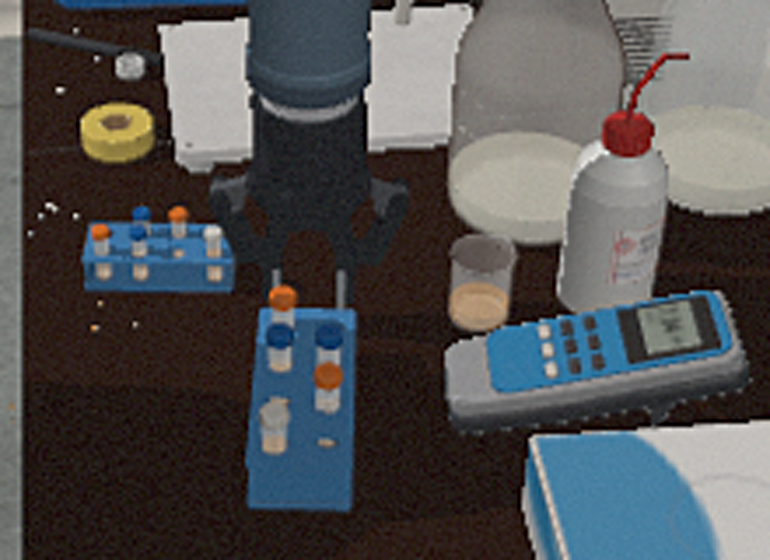

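```bash
cat > plan.py <<'E'
from h import *
np.set_printoptions(precision=4,suppress=True)
bay=np.array([.5323,-.4533,-.0240])
R=lambda a:np.array([[np.cos(a),-np.sin(a)],[np.sin(a),np.cos(a)]])
def world(p): return np.r_[bay[:2]+R(bay[2])@p[:2],p[2]+bay[2]]
def tobay(w): return np.r_[(w[:2]-bay[:2])@R(bay[2]),w[2]-bay[2]]
def tcp_of_rack(rb,off=.087):
    w=world(rb); return np.r_[w[:2]+R(w[2])@[0,off],w[2]+np.pi/2]
def rows(cmd,tg):
    y=cmd[2];tx=np.array([np.cos(y),np.sin(y)]);ty=np.array([np.sin(y),-np.cos(y)])
    return [[round(float((t[:2]-cmd[:2])@tx),4),round(float((t[:2]-cmd[:2])@ty),4),0,round(float(np.degrees(y-t[2])),1)] for t in tg]
E
python3 - <<'E'
from plan import *
cmd=np.array([.571,.0396,2.732-np.radians(76.5)])
rb=tobay(np.array([.5523,-.0668,-.170]));print(rb)
n=18;S=.153
tg=[tcp_of_rack(rb)]
x,y,a=rb;a0=a
for i in range(n):
    a=a0*(1-(i+.5)/n); d=R(a)@[0,-1]*S/n; x+=d[0];y+=d[1]
    tg.append(tcp_of_rack(np.array([x,y,a0*(1-(i+1)/n)])))
print(x,y)
for r in rows(cmd,tg):print(r)
E
```

```text
[ 0.0107  0.3869 -0.146 ]
-0.00043007404048329024 0.23441120830962275
[-0.021, -0.0003, 0, -0.2]
[-0.0295, -0.001, 0, -0.7]
[-0.038, -0.0016, 0, -1.2]
[-0.0466, -0.0021, 0, -1.6]
[-0.0551, -0.0025, 0, -2.1]
[-0.0636, -0.0028, 0, -2.6]
[-0.0721, -0.0031, 0, -3.0]
[-0.0807, -0.0034, 0, -3.5]
[-0.0892, -0.0035, 0, -3.9]
[-0.0977, -0.0036, 0, -4.4]
[-0.1062, -0.0036, 0, -4.9]
[-0.1148, -0.0036, 0, -5.3]
[-0.1233, -0.0034, 0, -5.8]
[-0.1318, -0.0032, 0, -6.3]
[-0.1403, -0.003, 0, -6.7]
[-0.1489, -0.0027, 0, -7.2]
[-0.1574, -0.0023, 0, -7.7]
[-0.1659, -0.0018, 0, -8.1]
[-0.1744, -0.0012, 0, -8.6]
```

Emit:
{"method": "play_rows", "body": {"targets": [[[-0.008, 0, 0, 0], [-0.014, 0, 0, 0], [-0.018, 0, 0, 0], [-0.021, 0, 0, 0], [-0.024, 0, 0, -0.3], [-0.028, -0.001, 0, -0.6], [-0.033, -0.001, 0, -0.9], [-0.038, -0.002, 0, -1.2], [-0.043, -0.002, 0, -1.5], [-0.048, -0.002, 0, -1.8], [-0.053, -0.002, 0, -2.0], [-0.058, -0.003, 0, -2.3], [-0.063, -0.003, 0, -2.6], [-0.068, -0.003, 0, -2.8], [-0.073, -0.003, 0, -3.1], [-0.078, -0.003, 0, -3.4], [-0.083, -0.003, 0, -3.6], [-0.088, -0.003, 0, -3.9], [-0.093, -0.004, 0, -4.2], [-0.098, -0.004, 0, -4.4]]]}}

```text
clock: 6.3
tcp_pos: [0.55, -0.0565, 0.0849]
orientation: [-3.141, 0.0, 1.474]
wrist_force: [0.0, 2.1, 0.5]
finger_gap: 0.0369
```

Run:
```python
from h import *
np.set_printoptions(precision=4,suppress=True)
s=telemetry.read_state();print(s['clock'],s['tcp_pos'],s['orientation'],s['wrist_force'])
im=snap('top','t5.png'); b=snap('side','s5.png')
cv2.imwrite('pics/s5c.png',cv2.resize(b[190:400,220:420,::-1],None,fx=3.8,fy=2.85,interpolation=cv2.INTER_CUBIC))
```

```text
6.3 [ 0.55   -0.0565  0.0849] [-3.1414  0.      1.4738] [0.0287 2.0765 0.523 ]
```

View pics/s5c.png

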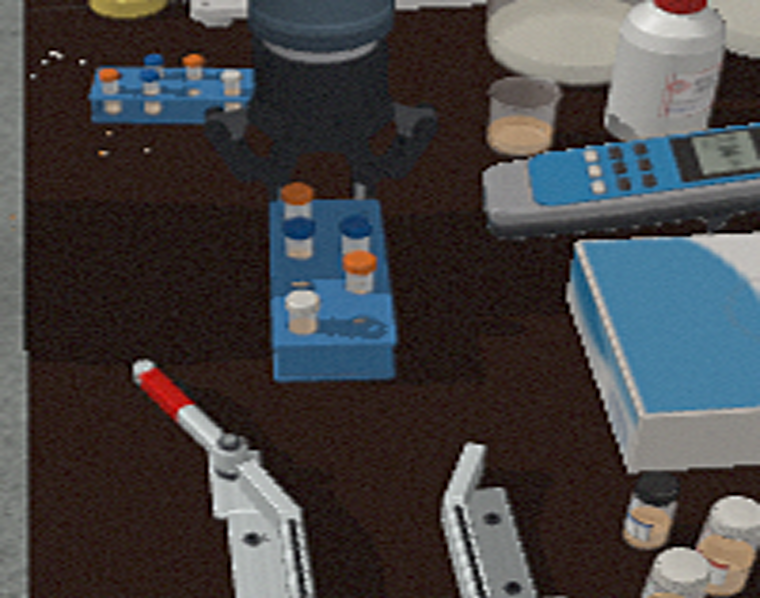

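View pics/t5.png

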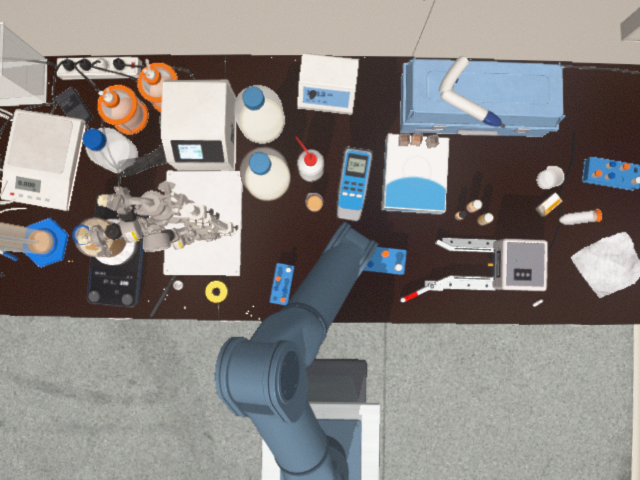

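```bash
cat > rk.py <<'E'
from plan import *
from scipy.optimize import least_squares
def tr(p,L):
    L=np.atleast_2d(np.array(L,float)); a=p[2]
    return np.c_[p[0]+L[:,0]*np.cos(a)-L[:,1]*np.sin(a),p[1]+L[:,0]*np.sin(a)+L[:,1]*np.cos(a),L[:,2]]
C=[(-.033,.076,.038),(.033,.076,.038),(.033,-.076,.038),(-.033,-.076,.038),(-.033,-.076,0),(.033,-.076,0)]
def fitrack(cam,uv,L,p0):
    r=least_squares(lambda p:(proj(cam,tr(p,L))-uv).ravel(),p0,x_scale=[.01,.01,.1]);return r.x,r.fun.reshape(-1,2)
E
python3 - <<'E'
from rk import *
uv=np.array([(271,200),(380,200),(397,345),(273,346),(275,380),(396,378)])/[3.8,2.85]+[220,190]
p,f=fitrack('side',uv,C,[.54,-.15,-.09]);print(p,tobay(p),'\n',f)
E
```

```text
[ 0.5441 -0.1453 -0.1061] [ 0.0044  0.3081 -0.0821] 
 [[-0.1713  0.0685]
 [ 0.4154 -0.6135]
 [ 0.2406 -0.5632]
 [-0.1731  0.0488]
 [-0.3185  0.5875]
 [ 0.0323  0.3055]]
```

Run:
```python
from plan import *
y0=2.732-np.radians(76.5);c0=np.array([.571,.0396])
tx=np.array([np.cos(y0),np.sin(y0)]);ty=np.array([np.sin(y0),-np.cos(y0)])
cmd=np.r_[c0-.098*tx-.004*ty,y0+np.radians(4.4)];print(cmd)
# current rack implied by cmd
w=np.r_[cmd[:2]-.087*np.array([np.cos(cmd[2]),np.sin(cmd[2])]),cmd[2]-np.pi/2];rb=tobay(w);print(rb)
x,y,a0=rb;tg=[];N=20;S=.07
for i in range(N):
    s=(i+.5)*.0065; a=a0*max(0,1-s/S); d=R(a)@[0,-1]*.0065;x+=d[0];y+=d[1]
    tg.append(tcp_of_rack(np.array([x,y,a0*max(0,1-(i+1)*.0065/S)])))
print(x,y)
for r in rows(cmd,tg):print(r)
```

```text
[ 0.5501 -0.0562  1.4736]
[ 0.0019  0.3106 -0.0732]
-0.0006568591267951658 0.18067961787215048
[-0.0065, -0.0006, 0, -0.4]
[-0.013, -0.0011, 0, -0.8]
[-0.0195, -0.0016, 0, -1.2]
[-0.026, -0.002, 0, -1.6]
[-0.0325, -0.0024, 0, -1.9]
[-0.0391, -0.0028, 0, -2.3]
[-0.0456, -0.0031, 0, -2.7]
[-0.0521, -0.0033, 0, -3.1]
[-0.0586, -0.0035, 0, -3.5]
[-0.0652, -0.0037, 0, -3.9]
[-0.0717, -0.0037, 0, -4.2]
[-0.0781, -0.0032, 0, -4.2]
[-0.0846, -0.0027, 0, -4.2]
[-0.0911, -0.0023, 0, -4.2]
[-0.0976, -0.0018, 0, -4.2]
[-0.1041, -0.0013, 0, -4.2]
[-0.1106, -0.0008, 0, -4.2]
[-0.117, -0.0004, 0, -4.2]
[-0.1235, 0.0001, 0, -4.2]
[-0.13, 0.0006, 0, -4.2]
```

Emit:
{"method": "play_rows", "body": {"targets": [[[-0.005, -0.001, 0, -0.3], [-0.01, -0.001, 0, -0.6], [-0.015, -0.001, 0, -0.9], [-0.02, -0.002, 0, -1.2], [-0.026, -0.002, 0, -1.6], [-0.032, -0.002, 0, -1.9], [-0.038, -0.003, 0, -2.3], [-0.044, -0.003, 0, -2.7], [-0.05, -0.003, 0, -3.0], [-0.056, -0.003, 0, -3.4], [-0.062, -0.004, 0, -3.8], [-0.068, -0.004, 0, -4.1], [-0.074, -0.004, 0, -4.2], [-0.08, -0.003, 0, -4.2], [-0.085, -0.003, 0, -4.2]]]}}

```text
clock: 7.9
tcp_pos: [0.5391, -0.141, 0.085]
orientation: [3.141, 0.0, 1.547]
wrist_force: [-0.6, 1.8, 0.4]
finger_gap: 0.0366
```

Run:
```python
from h import *
np.set_printoptions(precision=4,suppress=True)
s=telemetry.read_state();print(s['clock'],s['tcp_pos'],s['orientation'],s['wrist_force'])
b=snap('side','s6.png')
cv2.imwrite('pics/s6c.png',cv2.resize(b[220:410,240:400,::-1],None,fx=4,fy=3,interpolation=cv2.INTER_CUBIC))
```

```text
7.9 [ 0.5391 -0.141   0.085 ] [3.1413 0.0002 1.5466] [-0.5823  1.812   0.3756]
```

View pics/s6c.png

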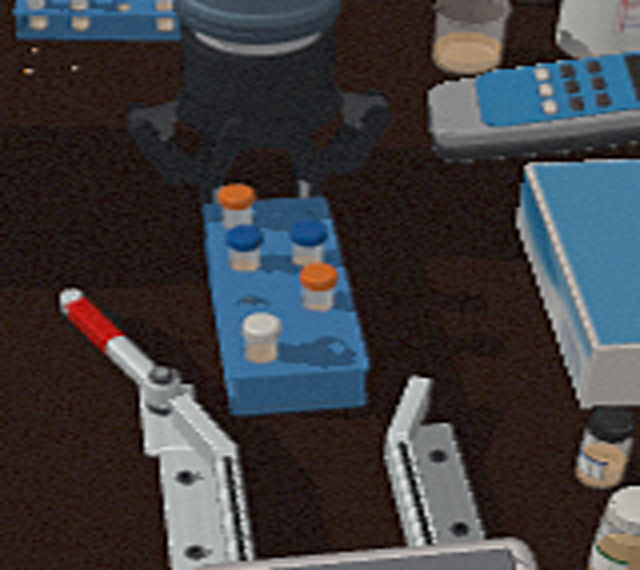

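Run:
```python
from rk import *
uv=np.array([(205,203),(328,200),(368,370),(229,378),(233,414),(366,404)])/[4,3]+[240,220]
p,f=fitrack('side',uv,C,[.54,-.22,-.02]);print(p,tobay(p),'\n',f)
b=cv2.imread('pics/s6.png')[220:410,240:400];b=cv2.resize(b,None,fx=4,fy=3,interpolation=cv2.INTER_CUBIC)
def pl(P,L,col,cl=False):
    q=((proj('side',tr(P,L))-[240,220])*[4,3]).round().astype(int);cv2.polylines(b,[q],cl,col,1)
for s in(-1,1):
    for z in (0,.028):pl(bay,[(s*.0345,0,z),(s*.0345,.108,z),(s*.053,.148,z)],(0,255,255))
pl(bay,[(-.064,.16,0),(-.064,.16,.038)],(0,255,0)); pl(p,C[:4],(0,0,255),True)
cv2.imwrite('pics/s6o.png',b)
```

```text
[ 0.5396 -0.2283 -0.0391] [ 0.0019  0.2251 -0.0151] 
 [[-0.131  -0.1993]
 [ 0.2043 -1.5165]
 [ 0.5024 -0.2908]
 [-0.0533  0.1515]
 [-0.7967  0.59  ]
 [ 0.2826  0.8031]]
```

View pics/s6o.png

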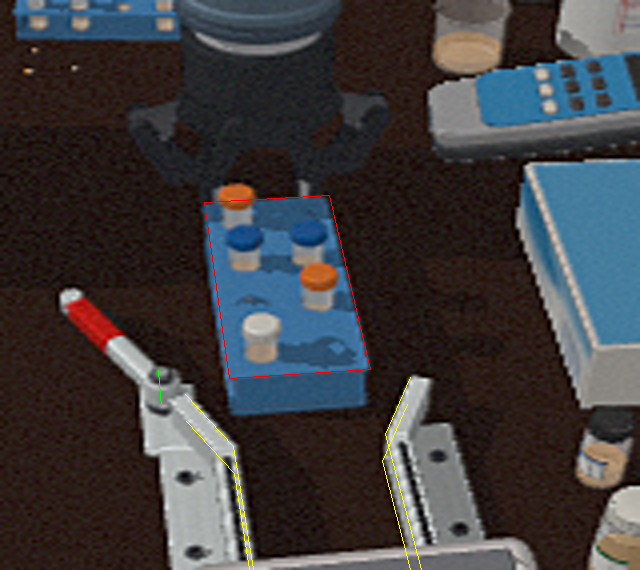

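Run:
```python
from plan import *
y0=1.4736;c0=np.array([.5501,-.0562])
tx=np.array([np.cos(y0),np.sin(y0)]);ty=np.array([np.sin(y0),-np.cos(y0)])
cmd=np.r_[c0-.085*tx-.003*ty,y0+np.radians(4.2)];print(cmd,tobay(cmd),tobay(cmd)[2]-np.pi/2)
for rx,ry in((0.001,.2),(0.,.184),(0,.15),(0,.1),(0,.074)): print(ry,rows(cmd,[tcp_of_rack(np.array([rx,ry,0]))]))
```

```text
[ 0.5389 -0.1405  1.5469] [-0.0009  0.3129  1.5709] 0.00010750178886542727
0.2 [[-0.0259, 0.0019, 0, 0.0]]
0.184 [[-0.0419, 0.0009, 0, 0.0]]
0.15 [[-0.0759, 0.0009, 0, 0.0]]
0.1 [[-0.1259, 0.0009, 0, 0.0]]
0.074 [[-0.1519, 0.0009, 0, 0.0]]
```

Emit:
{"method": "play_rows", "body": {"targets": [[[-0.005, 0, 0, 0], [-0.01, 0, 0, 0], [-0.015, 0, 0, 0], [-0.02, 0, 0, 0], [-0.025, 0, 0, 0], [-0.03, 0, 0, 0], [-0.034, 0, 0, 0], [-0.038, 0, 0, 0], [-0.042, 0, 0, 0], [-0.046, 0, 0, 0], [-0.05, 0, 0, 0]]]}}

```text
clock: 9.05
tcp_pos: [0.5378, -0.1906, 0.0849]
orientation: [3.142, -0.0, 1.547]
wrist_force: [-0.7, 3.2, 0.9]
finger_gap: 0.0367
```

Run:
```python
from h import *
np.set_printoptions(precision=4,suppress=True)
s=telemetry.read_state();print(s['clock'],s['tcp_pos'],s['orientation'],s['wrist_force'])
b=snap('side','s7.png')
cv2.imwrite('pics/s7c.png',cv2.resize(b[240:430,240:400,::-1],None,fx=4,fy=3,interpolation=cv2.INTER_CUBIC))
```

```text
9.05 [ 0.5378 -0.1906  0.0849] [ 3.1415 -0.      1.5468] [-0.6554  3.1681  0.9303]
```

View pics/s7c.png

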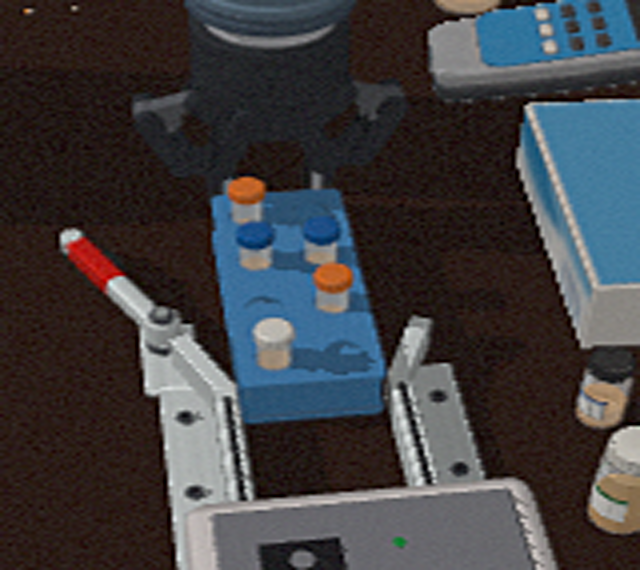

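Emit:
{"method": "play_rows", "body": {"targets": [[[-0.003, 0, 0, 0], [-0.006, 0, 0, 0], [-0.009, 0, 0, 0], [-0.012, 0, 0, 0], [-0.015, 0, 0, 0]]]}}

```text
clock: 9.6
tcp_pos: [0.5374, -0.2056, 0.0849]
orientation: [-3.142, 0.0, 1.547]
wrist_force: [-0.4, 2.1, 1.1]
finger_gap: 0.0366
```

Emit:
{"method": "play_rows", "body": {"targets": [[[-0.003, 0, 0, 0], [-0.006, 0, 0, 0], [-0.009, 0, 0, 0], [-0.012, 0, 0, 0], [-0.015, 0, 0, 0], [-0.018, 0, 0, 0], [-0.021, 0, 0, 0], [-0.024, 0, 0, 0]]]}}

```text
clock: 10.4
tcp_pos: [0.5368, -0.2296, 0.0849]
orientation: [-3.142, 0.0, 1.547]
wrist_force: [0.1, 2.7, 1.5]
finger_gap: 0.037
```

Emit:
{"method": "play_rows", "body": {"targets": [[[-0.003, 0, 0, 0], [-0.006, 0, 0, 0], [-0.009, 0, 0, 0], [-0.012, 0, 0, 0], [-0.015, 0, 0, 0], [-0.018, 0, 0, 0], [-0.021, 0, 0, 0], [-0.024, 0, 0, 0], [-0.027, 0, 0, 0], [-0.03, 0, 0, 0], [-0.033, 0, 0, 0], [-0.036, 0, 0, 0], [-0.039, 0, 0, 0], [-0.042, 0, 0, 0], [-0.045, 0, 0, 0]]]}}

```text
clock: 11.9
tcp_pos: [0.5357, -0.2746, 0.0849]
orientation: [3.142, -0.0, 1.547]
wrist_force: [0.3, 2.1, 2.1]
finger_gap: 0.0367
```

Run:
```python
from h import *
np.set_printoptions(precision=4,suppress=True)
s=telemetry.read_state();print(s['clock'],s['tcp_pos'],s['orientation'],s['wrist_force'])
b=snap('side','s8.png')
cv2.imwrite('pics/s8c.png',cv2.resize(b[270:460,230:430,::-1],None,fx=4,fy=3,interpolation=cv2.INTER_CUBIC))
```

```text
11.9 [ 0.5357 -0.2746  0.0849] [ 3.1416 -0.      1.5467] [0.2868 2.1289 2.0677]
```

View pics/s8c.png

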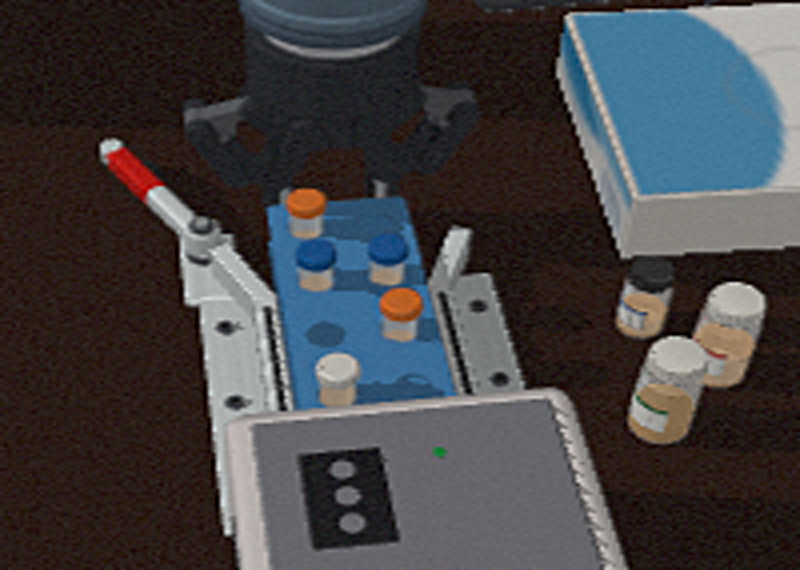

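Good: the rack is in the lane and in line, with roughly 17 mm left. I'll creep from here and watch the force.

Emit:
{"method": "play_rows", "body": {"targets": [[[-0.002, 0, 0, 0], [-0.004, 0, 0, 0], [-0.006, 0, 0, 0], [-0.008, 0, 0, 0], [-0.01, 0, 0, 0], [-0.011, 0, 0, 0]]]}}

```text
clock: 12.55
tcp_pos: [0.5354, -0.2857, 0.0849]
orientation: [3.142, 0.0, 1.547]
wrist_force: [-0.2, 1.5, 0.9]
finger_gap: 0.037
```

Emit:
{"method": "play_rows", "body": {"targets": [[[-0.001, 0, 0, 0], [-0.002, 0, 0, 0], [-0.003, 0, 0, 0], [-0.003, 0, 0, 0]]]}}

```text
clock: 12.95
tcp_pos: [0.5354, -0.2885, 0.0849]
orientation: [3.142, 0.0, 1.547]
wrist_force: [-0.5, 1.6, 1.2]
finger_gap: 0.0368
```

Emit:
{"method": "play_rows", "body": {"targets": [[[-0.0005, 0, 0, 0], [-0.001, 0, 0, 0], [-0.0015, 0, 0, 0], [-0.0015, 0, 0, 0]]]}}

```text
clock: 13.35
tcp_pos: [0.5354, -0.2899, 0.0849]
orientation: [3.142, 0.0, 1.547]
wrist_force: [0.3, 2.1, 1.1]
finger_gap: 0.0366
```

Emit:
{"method": "play_rows", "body": {"targets": [[[-0.0005, 0, 0, 0], [-0.001, 0, 0, 0], [-0.0015, 0, 0, 0], [-0.0015, 0, 0, 0]]]}}

```text
clock: 13.75
tcp_pos: [0.5353, -0.2915, 0.0849]
orientation: [3.142, 0.0, 1.547]
wrist_force: [0.3, 1.6, 0.6]
finger_gap: 0.0367
```

Emit:
{"method": "play_rows", "body": {"targets": [[[-0.0005, 0, 0, 0], [-0.001, 0, 0, 0], [-0.001, 0, 0, 0]]]}}

```text
clock: 14.05
tcp_pos: [0.5353, -0.2925, 0.0849]
orientation: [3.142, 0.0, 1.547]
wrist_force: [-0.5, 2.5, 1.1]
finger_gap: 0.037
```

Emit:
{"method": "play_rows", "body": {"targets": [[[-0.0005, 0, 0, 0], [-0.001, 0, 0, 0], [-0.001, 0, 0, 0]]]}}

```text
clock: 14.35
tcp_pos: [0.5353, -0.2927, 0.0849]
orientation: [-3.141, -0.001, 1.547]
wrist_force: [-0.8, 5.4, 2.4]
finger_gap: 0.037
```

Emit:
{"method": "play_rows", "body": {"targets": [[[-0.0005, 0, 0, 0], [-0.001, 0, 0, 0], [-0.001, 0, 0, 0]]]}}

```text
clock: 14.65
tcp_pos: [0.5354, -0.2928, 0.0848]
orientation: [-3.141, -0.003, 1.548]
wrist_force: [-1.0, 8.0, 4.5]
finger_gap: 0.0365
```

The force rose to 8 N and the TCP stalled at y = -0.2928, where -0.292 was predicted for home. I'll back off, lift and check.

Emit:
{"method": "play_rows", "body": {"targets": [[[0.003, 0, 0, 0], [0.01, 0, 0, 0], [0.03, 0, 0, 0], [0.05, 0, 0, 0], [0.08, 0, 0, 0], [0.1, 0, -0.04, 0], [0.1, 0, -0.09, 0], [0.1, 0, -0.14, 0], [0.1, 0, -0.14, 0]]], "claw": 255}}

```text
clock: 15.55
tcp_pos: [0.5408, -0.1965, 0.2313]
orientation: [3.13, 0.004, 1.546]
wrist_force: [0.3, -0.3, 0.6]
finger_gap: 0.0
```

Run:
```python
from h import *
np.set_printoptions(precision=4,suppress=True)
s=telemetry.read_state();print(s['clock'],s['tcp_pos'],s['orientation'],s['wrist_force'],s['finger_gap'])
b=snap('side','s9.png')
cv2.imwrite('pics/s9c.png',cv2.resize(b[270:460,230:430,::-1],None,fx=4,fy=3,interpolation=cv2.INTER_CUBIC))
b=snap('top','t9.png')
cv2.imwrite('pics/t9c.png',cv2.resize(b[220:310,395:560,::-1],None,fx=4.8,fy=4.8,interpolation=cv2.INTER_CUBIC))
```

```text
15.55 [ 0.5408 -0.1965  0.2313] [3.1302 0.0039 1.5459] [ 0.298  -0.3051  0.5756] 1.783386544476547e-05
```

View pics/s9c.png

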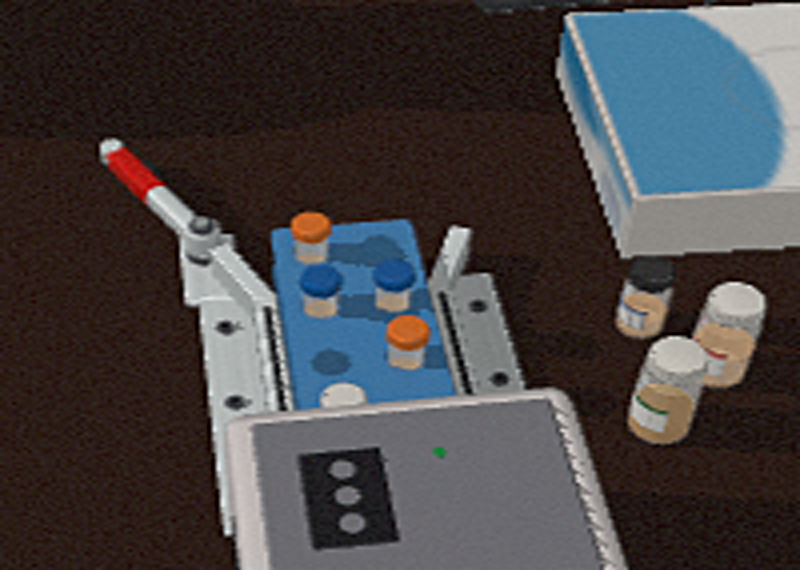

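View pics/t9c.png

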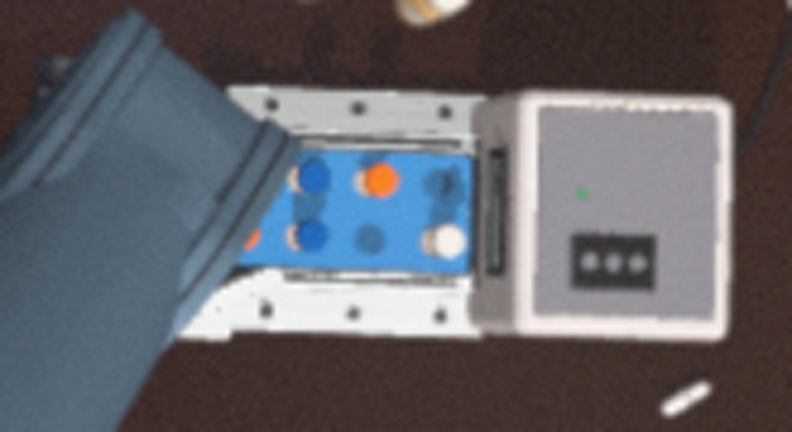

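Run:
```python
from plan import *
np.set_printoptions(precision=3,suppress=True)
a=1.5469
cmd=np.r_[.5389-.054*np.cos(a),-.1405-.054*np.sin(a),a];cb=tobay(cmd);print(cmd,cb,telemetry.read_state()['tcp_pos'])
post=np.array([-.064,.16]);r=.063
def ctr(q,extra=0):
    t=2.1-q;u=np.array([np.cos(t),np.sin(t)]);n=np.array([np.sin(t),-np.cos(t)])
    h=.0145*abs(n[0])+.011*abs(n[1]); return post+r*u-(.0055+h+extra)*n
s=ctr(0,.015)
print('start bay',s,'move tool x,y',s[1]-cb[1],s[0]-cb[0])
for q in np.r_[0:2.11:.1,2.1]:
    c=ctr(q); print(round(q,2),(c-s)[::-1])
# home check: expected side px of rack rear corners
from rk import tr,C
w=world(np.array([0,.074,0]));print((proj('side',tr(w,C))-[230,270])*[4,3])
```

```text
[ 0.538 -0.194  1.547] [-0.001  0.259  1.571] [ 0.538 -0.195  0.226]
start bay [-0.129  0.195] move tool x,y -0.06395794788634435 -0.12819637262383443
0.0 [0.008 0.013]
0.1 [0.013 0.018]
0.2 [0.017 0.023]
0.3 [0.021 0.029]
0.4 [0.025 0.036]
0.5 [0.027 0.043]
0.6 [0.029 0.049]
0.7 [0.031 0.054]
0.8 [0.032 0.06 ]
0.9 [0.032 0.066]
1.0 [0.032 0.073]
1.1 [0.031 0.079]
1.2 [0.029 0.086]
1.3 [0.027 0.092]
1.4 [0.023 0.098]
1.5 [0.019 0.104]
1.6 [0.015 0.11 ]
1.7 [0.009 0.115]
1.8 [0.003 0.119]
1.9 [-0.004  0.123]
2.0 [-0.011  0.126]
2.1 [-0.018  0.128]
2.1 [-0.018  0.128]
[[266.993 228.038]
 [407.873 217.429]
 [467.329 445.166]
 [304.551 459.861]
 [304.591 495.469]
 [462.183 480.888]]
```

Emit:
{"method": "play_rows", "body": {"targets": [[[-0.064, -0.128, 0, 0], [-0.064, -0.128, 0, 0], [-0.064, -0.128, 0, 0], [-0.064, -0.128, 0, 0], [-0.064, -0.128, 0.05, 0], [-0.064, -0.128, 0.09, 0], [-0.064, -0.128, 0.12, 0], [-0.064, -0.128, 0.14, 0], [-0.064, -0.128, 0.14, 0], [-0.064, -0.128, 0.14, 0]]]}}

```text
clock: 16.65
tcp_pos: [0.4079, -0.2552, 0.0845]
orientation: [-3.14, -0.0, 1.547]
wrist_force: [0.0, -0.6, -0.2]
finger_gap: -0.0001
```

Run:
```python
from h import *
np.set_printoptions(precision=4,suppress=True)
s=telemetry.read_state();print(s['clock'],s['tcp_pos'],s['orientation'],s['wrist_force'],s['finger_gap'])
b=snap('side','s10.png')
cv2.imwrite('pics/s10c.png',cv2.resize(b[230:420,200:400,::-1],None,fx=4,fy=3,interpolation=cv2.INTER_CUBIC))
```

```text
16.65 [ 0.4079 -0.2552  0.0845] [-3.1401 -0.0004  1.5465] [ 0.0093 -0.6025 -0.2134] -0.000110914991856877
```

View pics/s10c.png

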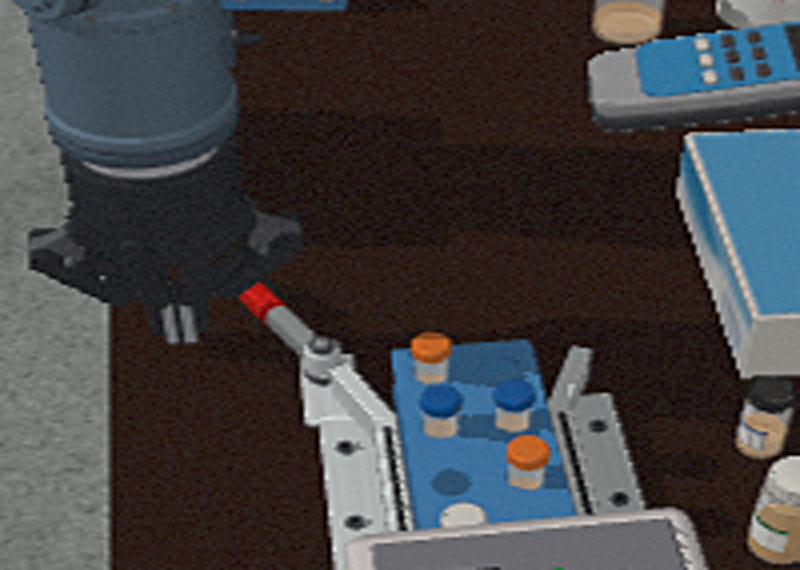

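Emit:
{"method": "play_rows", "body": {"targets": [[[0.004, 0.007, 0, 0], [0.008, 0.013, 0, 0], [0.013, 0.018, 0, 0], [0.017, 0.023, 0, 0], [0.021, 0.029, 0, 0], [0.025, 0.036, 0, 0], [0.027, 0.043, 0, 0], [0.029, 0.049, 0, 0], [0.031, 0.054, 0, 0], [0.032, 0.06, 0, 0], [0.032, 0.066, 0, 0], [0.032, 0.073, 0, 0]]]}}

```text
clock: 17.9
tcp_pos: [0.4822, -0.225, 0.0848]
orientation: [-3.141, -0.0, 1.547]
wrist_force: [-1.1, -0.6, 0.1]
finger_gap: -0.0
```

Run:
```python
from h import *
np.set_printoptions(precision=4,suppress=True)
s=telemetry.read_state();print(s['clock'],s['tcp_pos'],s['orientation'],s['wrist_force'],s['finger_gap'])
b=snap('side','s11.png')
cv2.imwrite('pics/s11c.png',cv2.resize(b[230:420,200:400,::-1],None,fx=4,fy=3,interpolation=cv2.INTER_CUBIC))
```

```text
17.9 [ 0.4822 -0.225   0.0848] [-3.1412 -0.0002  1.5465] [-1.1487 -0.5515  0.1458] -1.570060976804392e-05
```

View pics/s11c.png

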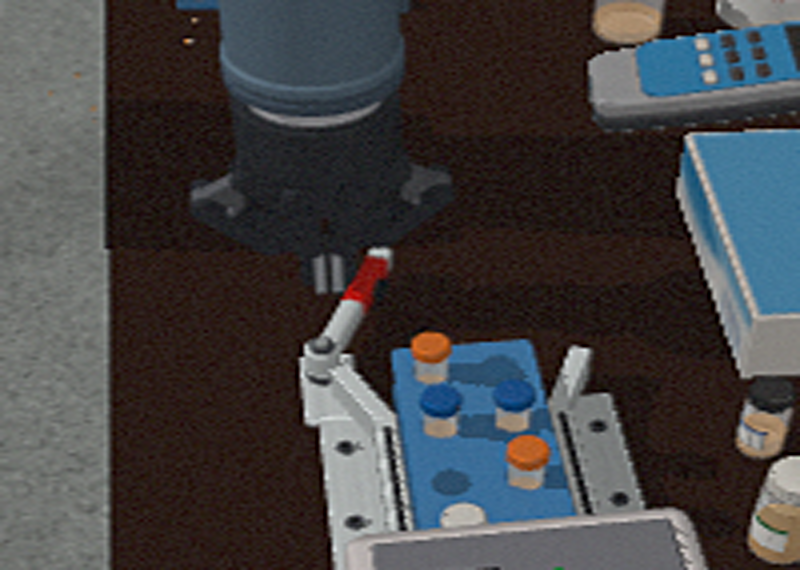

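Emit:
{"method": "play_rows", "body": {"targets": [[[-0.001, 0.006, 0, 0], [-0.003, 0.013, 0, 0], [-0.005, 0.019, 0, 0], [-0.009, 0.025, 0, 0], [-0.013, 0.031, 0, 0], [-0.017, 0.037, 0, 0], [-0.023, 0.042, 0, 0], [-0.029, 0.046, 0, 0], [-0.035, 0.05, 0, 0]]]}}

```text
clock: 18.85
tcp_pos: [0.5313, -0.2618, 0.0849]
orientation: [-3.141, -0.0, 1.547]
wrist_force: [-0.7, 0.9, -0.0]
finger_gap: -0.0001
```

Run:
```python
from h import *
np.set_printoptions(precision=4,suppress=True)
s=telemetry.read_state();print(s['clock'],s['tcp_pos'],s['orientation'],s['wrist_force'],s['finger_gap'])
b=snap('side','s12.png')
cv2.imwrite('pics/s12c.png',cv2.resize(b[230:420,200:400,::-1],None,fx=4,fy=3,interpolation=cv2.INTER_CUBIC))
```

```text
18.85 [ 0.5313 -0.2618  0.0849] [-3.1415 -0.      1.5466] [-0.6798  0.8581 -0.0343] -0.00010293189497845161
```

View pics/s12c.png

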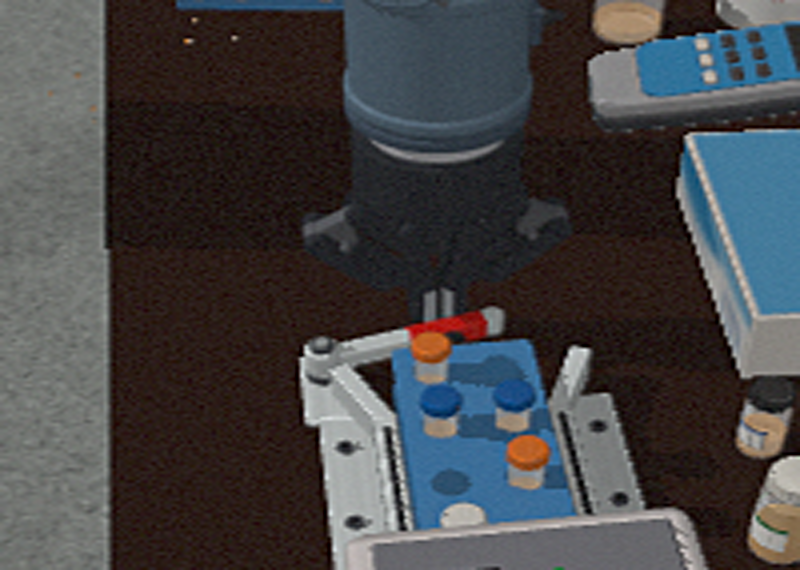

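The arm is nearly shut, so I'll creep the last ~14 mm until the hinge stop shows in the force.

Emit:
{"method": "play_rows", "body": {"targets": [[[-0.002, 0.001, 0, 0], [-0.004, 0.002, 0, 0], [-0.006, 0.003, 0, 0], [-0.008, 0.003, 0, 0], [-0.01, 0.004, 0, 0], [-0.011, 0.004, 0, 0], [-0.012, 0.004, 0, 0], [-0.012, 0.004, 0, 0]]]}}

```text
clock: 19.7
tcp_pos: [0.535, -0.2734, 0.085]
orientation: [3.141, 0.0, 1.547]
wrist_force: [-0.4, -0.2, -0.3]
finger_gap: 0.0003
```

Emit:
{"method": "play_rows", "body": {"targets": [[[-0.001, 0, 0, 0], [-0.002, 0, 0, 0], [-0.002, 0, 0, 0]]]}}

```text
clock: 20.0
tcp_pos: [0.5348, -0.2755, 0.085]
orientation: [3.141, 0.0, 1.547]
wrist_force: [-0.4, 0.1, -0.1]
finger_gap: -0.0003
```

Emit:
{"method": "play_rows", "body": {"targets": [[[-0.001, 0, 0, 0], [-0.002, 0, 0, 0], [-0.002, 0, 0, 0]]]}}

```text
clock: 20.3
tcp_pos: [0.5348, -0.2771, 0.0849]
orientation: [3.141, -0.0, 1.547]
wrist_force: [0.2, 1.6, 0.9]
finger_gap: 0.0001
```

Emit:
{"method": "play_rows", "body": {"targets": [[[-0.001, 0, 0, 0], [-0.0015, 0, 0, 0], [-0.0015, 0, 0, 0]]]}}

```text
clock: 20.6
tcp_pos: [0.5349, -0.2774, 0.0849]
orientation: [-3.141, -0.003, 1.548]
wrist_force: [-0.1, 6.2, 3.6]
finger_gap: 0.0004
```

Run:
```python
from h import *
np.set_printoptions(precision=4,suppress=True)
s=telemetry.read_state();print(s['clock'],s['tcp_pos'],s['orientation'],s['wrist_force'],s['finger_gap'])
b=snap('side','s13.png')
cv2.imwrite('pics/s13c.png',cv2.resize(b[290:390,250:380,::-1],None,fx=6,fy=5,interpolation=cv2.INTER_CUBIC))
```

```text
20.6 [ 0.5349 -0.2774  0.0849] [-3.1412 -0.0026  1.5477] [-0.0854  6.2298  3.5758] 0.00039670466815895216
```

View pics/s13c.png

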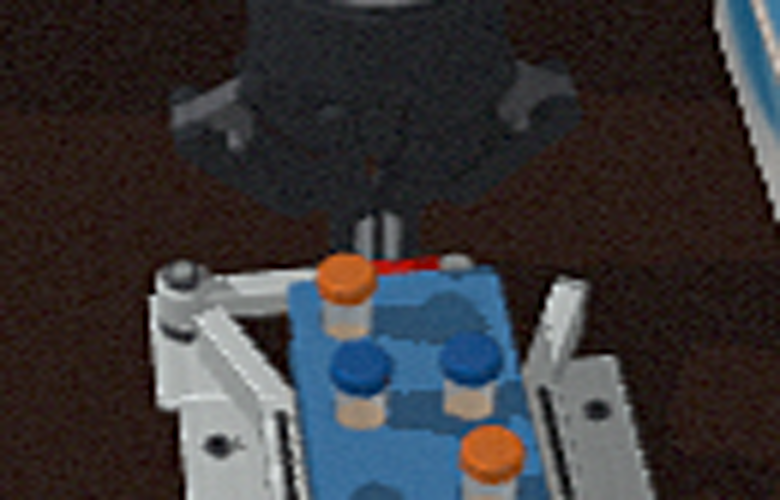

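Emit:
{"method": "play_rows", "body": {"targets": [[[0.004, 0, 0, 0], [0.012, 0, 0, 0], [0.03, 0, 0, 0], [0.05, 0, 0, 0], [0.07, 0, -0.04, 0], [0.07, 0, -0.09, 0], [0.07, 0, -0.14, 0], [0.07, 0, -0.19, 0], [0.0, -0.03, -0.22, 0], [-0.05, -0.06, -0.22, 0], [-0.08, -0.06, -0.22, 0], [-0.08, -0.06, -0.22, 0], [-0.08, -0.06, -0.22, 0], [-0.08, -0.06, -0.22, 0]]]}}

```text
clock: 22.05
tcp_pos: [0.4727, -0.3568, 0.3045]
orientation: [-3.141, -0.001, 1.546]
wrist_force: [0.7, 0.8, 0.3]
finger_gap: -0.0001
```

Run:
```python
from h import *
import json
c=viewer.get_calibration('wrist'); s=telemetry.read_state();print(s['clock'],s['tcp_pos'],s['wrist_force'])
b=snap('wrist','w14.png')
json.dump({k:np.array(v).tolist() if k!='k1' else v for k,v in c.items()},open('w14.json','w'))
b=snap('side','s14.png')
cv2.imwrite('pics/s14c.png',cv2.resize(b[290:390,250:380,::-1],None,fx=6,fy=5,interpolation=cv2.INTER_CUBIC))
```

```text
22.05 [ 0.47273365 -0.35680592  0.30454263] [0.72898222 0.76035962 0.26514706]
```

View pics/w14.png

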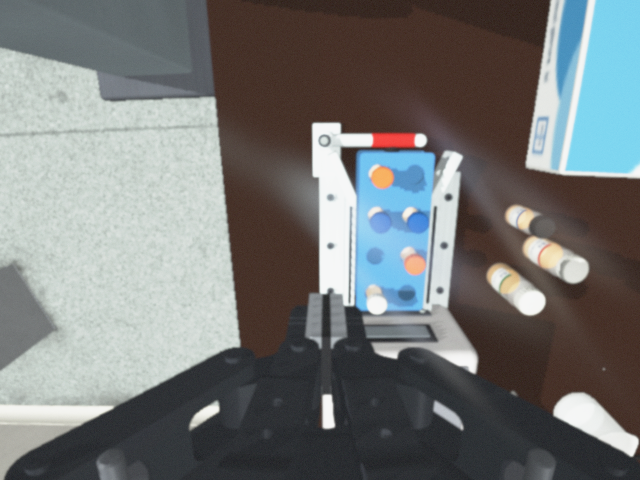

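View pics/s14c.png

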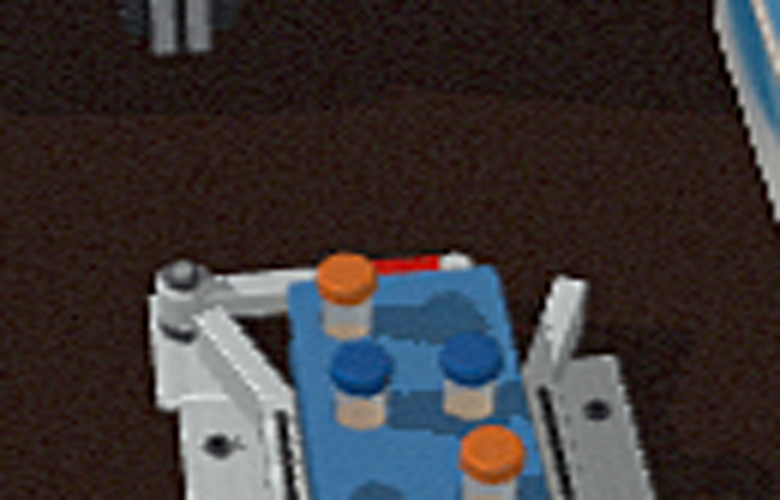

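Run:
```python
import cv2
im=cv2.imread('pics/w14.png');cv2.imwrite('pics/w14c.png',cv2.resize(im[115:320,305:475],None,fx=2.9,fy=2.9,interpolation=cv2.INTER_CUBIC))
```

```text
(no output)
```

View pics/w14c.png

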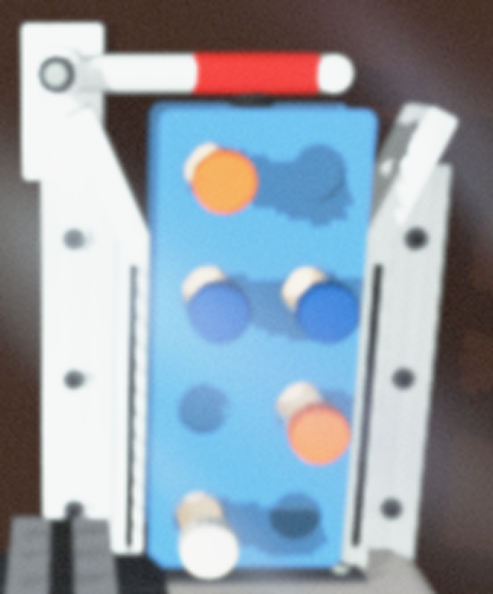

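Run:
```python
from rk import *
import json
c=json.load(open('w14.json'))
f=lambda p:np.array(p)/2.9+[305,115]
hub=ray('wrist',f([(57,73)]),.038,c)[0]
tip=ray('wrist',f([(336,74)]),.027,c)[0]
print('hub',hub,'tip',tip, 'd',np.linalg.norm((tip-hub)[:2]))
an=np.arctan2(*(tip-hub)[[1,0]])
# rail direction from near rail screw holes (flange, z .004) and far
h=ray('wrist',f([(74,239),(75,379),(74,509)]),.004,c);g=ray('wrist',f([(416,238),(403,378),(391,508)]),.004,c)
for q in(h,g): d=q[0]-q[2];print('lane yaw',np.arctan2(-d[0],d[1]))
print('arm angle',an)
uv=f([(151,104),(378,112),(356,570),(147,567)]);L=C[:4]
r=least_squares(lambda p:(proj('wrist',tr(p,L),c)-uv).ravel(),[.532,-.379,-.024],x_scale=[.01,.01,.1])
print('rack',r.x,'in bay',tobay(r.x),r.fun)
print('hub in bay',tobay(np.r_[hub[:2],0]),'rack rel hub in bay',tobay(r.x)[:2]-tobay(np.r_[hub[:2],0])[:2],'want .064 -.086')
```

```text
hub [ 0.473  -0.2917  0.038 ] tip [ 0.5589 -0.2941  0.027 ] d 0.08593176986595798
lane yaw -0.020817869894109466
lane yaw -0.023084591051528918
arm angle -0.02815865942246698
rack [ 0.535  -0.3795 -0.008 ] in bay [0.001  0.0738 0.016 ] [ 1.9559  2.1359 -0.8004 -1.5837 -3.3252 -1.5775  1.9865  0.6129]
hub in bay [-0.0632  0.1601  0.024 ] rack rel hub in bay [ 0.0641 -0.0863] want .064 -.086
```

```bash
python3 -c "
from station import ticket,telemetry
print(telemetry.read_state()['clock']); print(ticket.close_job())"
```

```text
22.15
the job is handed in; nothing more can be done
None
```

The larger blue rack is home in the bay and the latch is shut behind it. I handed the job in at 22 s, with the gripper well clear of everything.

**How it went:** I pushed the rack's rear end with two spread fingers on a gentle arc that brought it into line with the lane. I then pushed it straight in until the TCP stalled at about 8 N. After that I swung the latch in with the closed fingers until it stopped at about 6 N.

**Final wrist-camera check:**

| Quantity | Measured | Wanted |
|---|---|---|
| Rack x in the bay | about 1 mm | within 5 mm of 0 |
| Rack y in the bay | 73.8 mm | 70 to 78 mm |
| Rack angle to the lane | about 0.016 rad | below 0.05 rad |
| Latch arm, off its fully shut direction | about 0.006 rad | within 0.07 rad |

- **Rack angle:** this corner fit was rough, with residuals up to about 3 pixels. The rails leave the rack only about 1.5 mm of play on each side.
- **Switch pin:** I could not see it once the rack was in, so I infer it is pressed from the rack's y position and the stall at the buffers.
- **Bystanders:** the vials look unmoved in the last pictures, and the pushes met no unexpected forces. I did not re-measure the bystanders.
- **Start pose:** I measured the rack at about 11 mm off the lane's middle line and 0.15 rad askew, against the 25 mm and 0.3 rad in the description.

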